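# Clear the stake caddy at the flower table

### The arm

A 6-joint arm with a two-finger parallel gripper is mounted at the origin on the work surface. World frame = base frame: x ahead of the robot, y to its left, z up, the work surface at z = 0. Lengths are in m, angles in rad, forces in N, time in s.
With the tool pointing down it reaches from about 0.375 to 0.975 m from the base axis. Payload 3.8 kg.
Tool frame: the origin (TCP) lies at the very end of the fingers, on their centre line; the grasp point (between the pads) lies 19 mm behind it; y points along the fingers, x is the direction in which the jaws open and shut, and the axes are right-handed (so a half turn about y gives the same grasp; the last joint's range is limited). The gripper opens to 85 mm and grips with 20 to 120 N. Pads are 22 mm wide; open, the fingers measure 114 mm over their backs; the gripper's body (76 mm by 85 mm) begins 54 mm behind the grasp point. The pads swing forward as they close: fully open they stand 13 mm farther back than shut.
Start: joints at [1.254, 0.264, 1.604, -0, 1.274, -0.037], TCP at [0.186, 0.649, 0.231] pointing down, gripper open.
Joint ranges: [-2.63, 2.63], [-0.94, 2.18], [0.31, 2.57], [-1.31, 4.45], [0, 2.66], [-2.55, 2.55]. Speed limits (rad/s): [2.57, 2.57, 3.14, 3.14, 3.14, 3.14].

### API

Orientations are given as a rotation vector (axis times angle).
In Python, from workcell import bot, cams gives the robot as it stands.
- The arm moves only by the tool play_rows, never from a script. Its argument "motion" is a list of rows, each a list of 2 entries, a list of its own where there are three numbers: the shift along the world's x, y, z normalised to -1 to 1, where 1 is 400 mm, then the turn, a rotation vector about the world's x, y, z normalised to -1 to 1, where 1 is pi/4 rad. In form: [[[tx, ty, tz], [ax, ay, az]], ...]. A call has 1 to 10 rows; each row is the pose to reach, as a shift and turn from the pose commanded when the call began; what a row does not reach only later rows make up. A row lasts 1/8 s, in which the tool goes at most 62.5 mm and 10.7 degrees, less where a joint would pass 70% of its speed; a pose out of reach is approached as far as the arm can. A call with a number of a shift or a turn outside -1 to 1 is refused whole. A call with a gripper value outside its range is refused whole. "gripper" is the closure, from 0 (fully open) to 1 (shut), set as the call begins (left out, the last holds). The fingers move at their own pace and stop on an object; "squeeze" is the grip in N (left out, the last holds). Time passes only in rows, so rows that repeat a pose let the fingers close. It gives the time, the measured TCP pose, the force and the opening at its end, in the units of the state.
- bot.read_state(): the state, without advancing time (a new reading comes with each control period).
- cams.read_camera(name): name is "scene" or "top"; returns (picture, depth): 384x512x3 uint8, red, green, blue; 384x512 float32, m along the optical axis (not along the pixel's ray), 0 where there is no reading.
- cams.calibration(name): a dict with "mtx" (3x3 intrinsics, pixels), "R" (3x3) and "t" (3): a world point X has camera coordinates R X + t. Camera axes: x right, y down, z forward; pixel columns grow to the right and rows downward; lengths in m; the calibration is good to about 2 mm. A picture is of the moment at which its call begins. calibration takes no time and is no camera call.
- bot.finish_job(): hands the job in, once; it reports no verdict.
Trained networks look in the newest picture that a camera, given by its name, has taken for a name from the list of things; names that differ only in an ending like _2 or _b are one class to them, and where a whole thing is asked for, a point or a joint stands for the part that bears it (a point fixed in the world has none). Each returns a list of dicts, best first, with "conf" (0 to 1); they miss things now and then, are a little off and sometimes report something else, mostly with a low value. They report only what shows in the picture. A call takes as long as a camera call. They do not tell look-alikes from the thing itself.
- cams.recognise(camera, label): "xyz" ([x, y, z] in m, in the coordinates of the camera as it stood for that picture, good to about 4 mm: the middle of the surface that is visible of it).
- cams.regions_of(camera, label): "mask" (384x512 bool, what is visible of it).
- cams.mark_of(camera, label): "xyz" ([x, y, z] in m, in the coordinates of the camera as it stood for that picture, good to about 4 mm: a listed point, or the origin of a listed thing).
The state is a dict: "time": time; "q": joint angles; "joint_vel": joint speeds; "joint_torque": joint torques, N m; "tool_pos": TCP position; "tcp_rot": TCP orientation; "wrist_force": force on the tool from outside, world axes, zero at the start; "torque": the same for the moment, N m; "width": opening from 0.0 (shut) to 1.0 (fully open).
Only numpy, scipy, OpenCV 4.12 (cv2) and the standard library are available. Lean on these libraries where they do the work, as an engineer would, in place of code of your own. Each camera call takes 0.05 s, during which the arm holds its last target.

### The job

The bouquets are done: pull every wooden stake up out of the metal caddy and put it lying down in the white tray, so that no stake hangs over the tray's edge. Once the caddy is empty, lift it by its handle off the wooden riser and stand it upright in the middle of the round cork mat. Leave the other things on the table where they are.

Things in the scene. Friction and masses are not known exactly. Their poses are not given: they have to be found in the camera images.
- caddy: Loose grey metal carrying caddy, 150 mm (x) by 120 mm (y) by 85 mm high, about 0.5 kg, upright on the riser at the start. Origin: centre of its underside; z up. Six square holes in its top, 18 mm wide, 70 mm deep (bottom 15 mm above the underside), at x = -45, 0, 45 and y = +32, -32 mm; stakes stand in some. A fixed handle, a 12 mm round steel bar, arches over it along x in the plane y = 0.
- caddy_handle (a point): Middle of the caddy handle's straight top bar: on the bar's axis, 120 mm above the caddy's underside. The bar is straight for 58 mm either way along the caddy's x; below it is 29 mm of free space down to the caddy's top. Same axes as the caddy.
- riser: Fixed dark-wood riser block, 190 mm (x) by 150 mm (y) by 40 mm high, on which the caddy stands at the start. Origin: centre of its underside, on the table.
- tray: Loose white open tray, 250 mm (x) by 190 mm (y) outside, walls 5 mm thick, 35 mm high, floor 5 mm thick, about 0.7 kg. Origin: centre of its underside; x is its long axis.
- cork_mat: Loose round cork mat, 210 mm diameter, 10 mm thick, lying on the table. Origin: centre of its underside.
- stake1: Loose wooden plant stake, 14 mm square, 190 mm long, about 30 g (the lowest 12 mm is a 9 mm square foot); it stands in one of the caddy's holes with its top 120 mm above the caddy's top, leaning up to about 4 degrees. May be absent. Origin: end of its foot; z runs along it to the top.
- stake1_top (a point): Centre of the top end of stake1, 190 mm from its foot along its z.
- stake2: Loose wooden plant stake, 14 mm square, 190 mm long, about 30 g (the lowest 12 mm is a 9 mm square foot); as stake1. May be absent.
- stake2_top (a point): Centre of the top end of stake2, 190 mm from its foot along its z.
- stake3: Loose wooden plant stake, 14 mm square, 190 mm long, about 30 g (the lowest 12 mm is a 9 mm square foot); as stake1. May be absent.
- stake3_top (a point): Centre of the top end of stake3, 190 mm from its foot along its z.
- stake4: Loose wooden plant stake, 14 mm square, 190 mm long, about 30 g (the lowest 12 mm is a 9 mm square foot); as stake1. May be absent.
- stake4_top (a point): Centre of the top end of stake4, 190 mm from its foot along its z.
- stake5: Loose wooden plant stake, 14 mm square, 190 mm long, about 30 g (the lowest 12 mm is a 9 mm square foot); as stake1. May be absent.
- stake5_top (a point): Centre of the top end of stake5, 190 mm from its foot along its z.
- stake6: Loose wooden plant stake, 14 mm square, 190 mm long, about 30 g (the lowest 12 mm is a 9 mm square foot); as stake1. May be absent.
- stake6_top (a point): Centre of the top end of stake6, 190 mm from its foot along its z.
- spool: Bystander: small ribbon spool, 60 mm diameter, 40 mm high. Origin: its underside, at the middle.
- foam_brick: Bystander: green foam brick, 100 x 65 x 50 mm. Origin: its underside, at the middle.
- jar: Bystander: empty open glass jar, 80 mm diameter, 120 mm high. Origin: its underside, at the middle.
- mister: Bystander: clear bottle with black cap, 60 mm diameter, 150 mm high. Origin: its underside, at the middle.
- snips: Bystander: pair of orange-handled snips lying flat, about 140 mm long and 12 mm high. Origin: its underside, at the middle.
Things that resemble listed ones, but are neither listed nor needed, are in the scene too. Leave any black or purple look-alike of the stake1 alone.

How it is judged:
On the way, in this order (a step that is already met when the one before it is completed fails the run):
1. every stake lies inside the tray while the caddy still stands on the riser (x of stake1 in the frame of tray between -0.125 and 0.125 m and y of stake1 in the frame of tray between -0.095 and 0.095 m and z of stake1 in the frame of tray between -0.005 and 0.048 m and x of stake1_top in the frame of tray between -0.125 and 0.125 m and y of stake1_top in the frame of tray between -0.095 and 0.095 m and z of stake1_top in the frame of tray between -0.005 and 0.048 m and x of stake2 in the frame of tray between -0.125 and 0.125 m and y of stake2 in the frame of tray between -0.095 and 0.095 m and z of stake2 in the frame of tray between -0.005 and 0.048 m and x of stake2_top in the frame of tray between -0.125 and 0.125 m and y of stake2_top in the frame of tray between -0.095 and 0.095 m and z of stake2_top in the frame of tray between -0.005 and 0.048 m and x of stake3 in the frame of tray between -0.125 and 0.125 m and y of stake3 in the frame of tray between -0.095 and 0.095 m and z of stake3 in the frame of tray between -0.005 and 0.048 m and x of stake3_top in the frame of tray between -0.125 and 0.125 m and y of stake3_top in the frame of tray between -0.095 and 0.095 m and z of stake3_top in the frame of tray between -0.005 and 0.048 m and x of stake4 in the frame of tray between -0.125 and 0.125 m and y of stake4 in the frame of tray between -0.095 and 0.095 m and z of stake4 in the frame of tray between -0.005 and 0.048 m and x of stake4_top in the frame of tray between -0.125 and 0.125 m and y of stake4_top in the frame of tray between -0.095 and 0.095 m and z of stake4_top in the frame of tray between -0.005 and 0.048 m and x of stake5 in the frame of tray between -0.125 and 0.125 m and y of stake5 in the frame of tray between -0.095 and 0.095 m and z of stake5 in the frame of tray between -0.005 and 0.048 m and x of stake5_top in the frame of tray between -0.125 and 0.125 m and y of stake5_top in the frame of tray between -0.095 and 0.095 m and z of stake5_top in the frame of tray between -0.005 and 0.048 m and x of stake6 in the frame of tray between -0.125 and 0.125 m and y of stake6 in the frame of tray between -0.095 and 0.095 m and z of stake6 in the frame of tray between -0.005 and 0.048 m and x of stake6_top in the frame of tray between -0.125 and 0.125 m and y of stake6_top in the frame of tray between -0.095 and 0.095 m and z of stake6_top in the frame of tray between -0.005 and 0.048 m and horizontal distance between caddy and riser below 0.08 m and z of caddy in the frame of riser below 0.05 m), for 0.2 s.
2. the empty caddy is lifted clear of the riser (z of caddy in the frame of riser above 0.055 m), for 0.1 s.
3. the caddy stands on the cork mat (horizontal distance between caddy and cork_mat below 0.03 m and z of caddy in the frame of cork_mat between 0.004 and 0.016 m and angle between caddy's own z axis and vertical below 0.1 rad), for 0.2 s.
At the end, for the whole second after the job is handed in: Every stake present lies in the tray (both ends within the tray's outline and less than 48 mm above its underside); the caddy stands upright (within 0.1 rad) on the cork mat, its centre within 30 mm of the mat's centre; caddy and stakes at rest (all of step 3 and x of stake1 in the frame of tray between -0.125 and 0.125 m and y of stake1 in the frame of tray between -0.095 and 0.095 m and z of stake1 in the frame of tray between -0.005 and 0.048 m and x of stake1_top in the frame of tray between -0.125 and 0.125 m and y of stake1_top in the frame of tray between -0.095 and 0.095 m and z of stake1_top in the frame of tray between -0.005 and 0.048 m and x of stake2 in the frame of tray between -0.125 and 0.125 m and y of stake2 in the frame of tray between -0.095 and 0.095 m and z of stake2 in the frame of tray between -0.005 and 0.048 m and x of stake2_top in the frame of tray between -0.125 and 0.125 m and y of stake2_top in the frame of tray between -0.095 and 0.095 m and z of stake2_top in the frame of tray between -0.005 and 0.048 m and x of stake3 in the frame of tray between -0.125 and 0.125 m and y of stake3 in the frame of tray between -0.095 and 0.095 m and z of stake3 in the frame of tray between -0.005 and 0.048 m and x of stake3_top in the frame of tray between -0.125 and 0.125 m and y of stake3_top in the frame of tray between -0.095 and 0.095 m and z of stake3_top in the frame of tray between -0.005 and 0.048 m and x of stake4 in the frame of tray between -0.125 and 0.125 m and y of stake4 in the frame of tray between -0.095 and 0.095 m and z of stake4 in the frame of tray between -0.005 and 0.048 m and x of stake4_top in the frame of tray between -0.125 and 0.125 m and y of stake4_top in the frame of tray between -0.095 and 0.095 m and z of stake4_top in the frame of tray between -0.005 and 0.048 m and x of stake5 in the frame of tray between -0.125 and 0.125 m and y of stake5 in the frame of tray between -0.095 and 0.095 m and z of stake5 in the frame of tray between -0.005 and 0.048 m and x of stake5_top in the frame of tray between -0.125 and 0.125 m and y of stake5_top in the frame of tray between -0.095 and 0.095 m and z of stake5_top in the frame of tray between -0.005 and 0.048 m and x of stake6 in the frame of tray between -0.125 and 0.125 m and y of stake6 in the frame of tray between -0.095 and 0.095 m and z of stake6 in the frame of tray between -0.005 and 0.048 m and x of stake6_top in the frame of tray between -0.125 and 0.125 m and y of stake6_top in the frame of tray between -0.095 and 0.095 m and z of stake6_top in the frame of tray between -0.005 and 0.048 m and linear speed of each of caddy, stake1, stake2, stake3, stake4, stake5, stake6 below 0.03 m/s); the robot touches nothing.
It fails at once if a bystander (spool, foam brick, jar, bottle, snips) is pushed more than 60 mm away (distance of any of spool, foam_brick, jar, mister, snips from where it was at the start of the episode above 0.06 m).
It fails at once if the jar or the bottle is knocked over (angle between any of jar, mister's own z axis and vertical above 0.7 rad).
Of stake1, stake2, stake3, stake4, stake5, stake6 only 4 to 6 are there at a start; the rules pass over those that are not, and their reading is None.
At some moment in a run one of tray, cork_mat may be knocked a few centimetres aside while the robot is not near it.
Once in a run the grip may slacken for a moment while it holds something.
It also fails if it takes over 210 s, if anything falls off the work surface, if the arm or the gripper's body presses on something with over 40 N, if the wrist force passes 120 N, or if a joint passes its speed limit or range.

## Working session

There is one attempt and no reset: what is moved stays moved. The work goes in short steps, Python scripts to look and compute and a tool call to move; the robot and the scene stay as the last step left them, time stands still between calls to the robot, and variables do not carry over. Pictures are saved under pics/ and viewed, and the job is handed in when it is done.

Besides the shell and the picture viewer there is one more tool, called as name([rows], argument=value, ...), one row to a line, values as JSON. play_rows: Moves the arm, as the interface text tells. Its arguments: {"type":"object","properties":{"motion":{"type":"array","items":{"type":"array"}},"gripper":{"type":"number"},"squeeze":{"type":"number"}},"required":["motion"]}

```bash
ls; mkdir -p pics; cat > h.py <<'E'
import numpy as np, cv2
from workcell import bot, cams
def shot(name,fn):
    im,d=cams.read_camera(name); cv2.imwrite('pics/'+fn+'.png',im[:,:,::-1]); return im,d
def w(cam,x):
    c=cams.calibration(cam); R=np.array(c['R']);t=np.array(c['t']); return R.T@(np.array(x)-t)
def px(cam,X):
    c=cams.calibration(cam); p=np.array(c['mtx'])@(np.array(c['R'])@np.array(X)+np.array(c['t'])); return p[:2]/p[2]
def cloud(cam,d):
    c=cams.calibration(cam);K=np.array(c['mtx']);R=np.array(c['R']);t=np.array(c['t'])
    v,u=np.mgrid[:d.shape[0],:d.shape[1]]
    P=np.stack([(u-K[0,2])/K[0,0]*d,(v-K[1,2])/K[1,1]*d,d],-1)
    W=(P-t)@R; W[d<=0]=np.nan; return W
E
python3 - <<'E'
from h import *
for c in ['scene','top']:
    im,d=shot(c,c+'0'); cal=cams.calibration(c); print(c,-np.array(cal['R']).T@cal['t'],cal['mtx'])
    np.save(c+'0.npy',d)
print(bot.read_state())
E
```

```text
pics
scene [1.09209997 0.75014885 0.7251835 ] [[455.30710763   0.         255.42413574]
 [  0.         455.30710763 189.40609067]
 [  0.           0.           1.        ]]
top [0.50324451 0.03877219 1.63435142] [[497.27884247   0.         261.50792989]
 [  0.         497.27884247 192.30189134]
 [  0.           0.           1.        ]]
{'time': 0.1, 'q': array([ 1.25412296e+00,  2.64662072e-01,  1.60524003e+00,  7.34284566e-06,
        1.27370009e+00, -3.68948506e-02]), 'joint_vel': array([-0.00086514, -0.00044806, -0.003964  ,  0.0014576 ,  0.00081032,
       -0.00049882]), 'joint_torque': array([ 3.76302514e-04, -5.16711187e+01, -3.68587089e+01, -1.36357741e-06,
        6.31073141e-03,  1.13419392e-05]), 'tool_pos': array([0.18618686, 0.64812743, 0.23009573]), 'tcp_rot': array([-1.32983242, -0.9994594 ,  1.00220889]), 'wrist_force': array([ 0.0137067 , -0.47465703,  0.11477394]), 'torque': array([-0.0187533 , -0.00233234,  0.09146802]), 'width': 1.0020296031518199}
```

View pics/scene0.png

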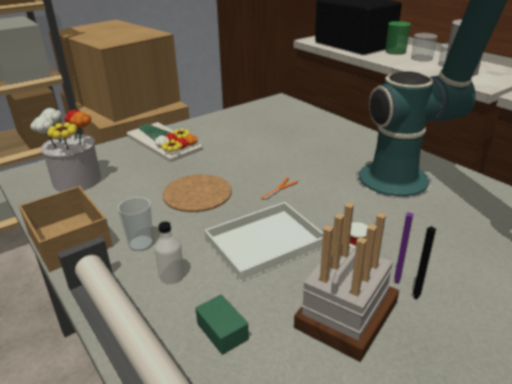

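View pics/top0.png

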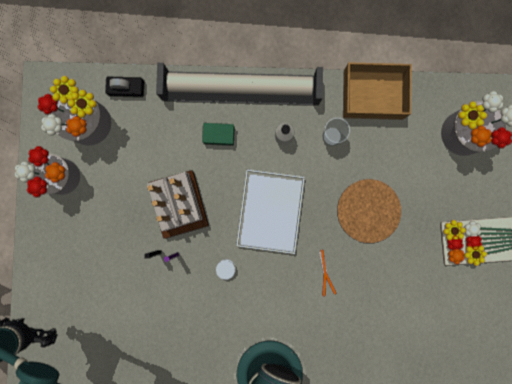

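```bash
python3 - <<'E'
from h import *
im=cv2.imread('pics/top0.png');a=cv2.resize(im[155:275,135:255],None,fx=4.5,fy=4.5,interpolation=cv2.INTER_CUBIC)
im=cv2.imread('pics/scene0.png');b=cv2.resize(im[195:360,285:445],None,fx=3.3,fy=3.3,interpolation=cv2.INTER_CUBIC)
cv2.imwrite('pics/crop_a.png',a);cv2.imwrite('pics/crop_b.png',b)
cams.read_camera('top');cams.read_camera('scene')
for n in ['stake1_top','stake1','caddy','caddy_handle','riser','tray','cork_mat','spool','foam_brick','jar','mister','snips']:
  for c in ['top','scene']:
    for r in cams.mark_of(c,n):
        if r['conf']>.2: 
            W=w(c,r['xyz']); print(n,c,round(r['conf'],2),W.round(3),px(c,W).round(0))
E
```

```text
stake1_top top 0.66 [0.383 0.37  0.187] [146. 256.]
stake1_top top 0.59 [0.375 0.312 0.188] [166. 259.]
stake1_top top 0.49 [0.496 0.326 0.246] [159. 217.]
stake1_top top 0.39 [0.511 0.261 0.057] [191. 213.]
stake1_top scene 0.95 [0.37  0.311 0.192] [411. 211.]
stake1_top scene 0.67 [0.386 0.367 0.189] [430. 227.]
stake1_top scene 0.66 [0.495 0.326 0.243] [380. 215.]
stake1 top 0.64 [0.578 0.355 0.05 ] [163. 191.]
stake1 top 0.54 [0.513 0.264 0.056] [191. 212.]
stake1 top 0.54 [ 0.379  0.314 -0.002] [177. 253.]
stake1 top 0.51 [0.493 0.324 0.056] [171. 218.]
stake1 top 0.48 [0.557 0.282 0.054] [186. 198.]
stake1 top 0.48 [0.598 0.298 0.053] [181. 185.]
stake1 top 0.48 [ 0.378  0.368 -0.001] [160. 253.]
stake1 top 0.41 [0.534 0.341 0.055] [167. 205.]
stake1 scene 0.81 [ 0.381  0.372 -0.004] [417. 299.]
stake1 scene 0.64 [ 0.379  0.31  -0.   ] [395. 282.]
caddy top 0.61 [0.545 0.312 0.038] [177. 202.]
caddy top 0.52 [0.528 0.011 0.001] [270. 210.]
caddy top 0.49 [ 0.783 -0.182 -0.   ] [331. 135.]
caddy top 0.46 [0.582 0.356 0.247] [149. 186.]
caddy scene 0.92 [0.548 0.311 0.043] [345. 
[... 671 characters left out ...]
ool scene 0.56 [0.333 0.152 0.001] [357. 241.]
foam_brick top 0.67 [ 0.77   0.187 -0.002] [219. 135.]
foam_brick scene 0.6 [ 0.769  0.187 -0.   ] [223. 331.]
jar top 0.86 [ 0.78 -0.18  0.  ] [330. 135.]
jar top 0.27 [ 0.334 -0.169  0.   ] [324. 271.]
jar top 0.26 [0.56  0.284 0.058] [185. 197.]
jar scene 0.54 [ 0.777 -0.029 -0.003] [170. 276.]
mister top 0.77 [ 0.777 -0.026 -0.003] [283. 135.]
mister top 0.47 [0.55  0.311 0.158] [170. 199.]
mister scene 0.89 [ 0.777 -0.029  0.002] [169. 275.]
snips top 0.67 [ 0.331 -0.172  0.   ] [325. 272.]
snips scene 0.74 [ 0.331 -0.168 -0.001] [278. 190.]
snips scene 0.45 [0.576 0.357 0.244] [363. 239.]
snips scene 0.39 [ 0.778 -0.024  0.002] [170. 276.]
```

```bash
python3 - <<'E'
from h import *
d=np.load('top0.npy');W=cloud('top',d)
m=W[...,2]>0.2
reg=np.zeros_like(m);reg[150:280,130:260]=1
m&=reg
n,l,s,c=cv2.connectedComponentsWithStats(m.astype(np.uint8))
for i in range(1,n):
    P=W[l==i]; print('high comp',s[i][4],c[i].round(0),np.median(P,0).round(3),P[:,2].max().round(3))
# tray rim / floor, mat, riser fits via masks
for lab in ['tray','cork_mat','riser','caddy']:
    for r in cams.regions_of('top',lab)[:1]:
        pts=W[r['mask']];pts=pts[~np.isnan(pts[:,0])]
        rc=cv2.minAreaRect(pts[:,:2].astype(np.float32)); print(lab,r['conf'],len(pts),np.round(rc[0],3),np.round(rc[1],3),round(rc[2],1),np.percentile(pts[:,2],[5,50,95]).round(3))
E
```

```text
high comp 45 [173. 181.] [0.597 0.292 0.241] 0.252
high comp 46 [151. 188.] [0.577 0.351 0.241] 0.247
high comp 41 [177. 196.] [0.555 0.277 0.242] 0.248
high comp 44 [156. 203.] [0.535 0.337 0.242] 0.251
high comp 40 [182. 212.] [0.513 0.263 0.242] 0.249
high comp 43 [160. 218.] [0.493 0.322 0.242] 0.254
tray 0.89 4506 [0.526 0.012] [0.196 0.255] 83.5 [-0.002  0.005  0.032]
cork_mat 0.63 3271 [ 0.535 -0.31 ] [0.207 0.207] 89.2 [0.002 0.009 0.015]
riser 0.81 671 [0.538 0.307] [0.187 0.148] 17.0 [0.011 0.039 0.047]
caddy 0.96 1774 [0.553 0.312] [0.171 0.123] 18.6 [0.069 0.124 0.165]
```

View pics/crop_a.png

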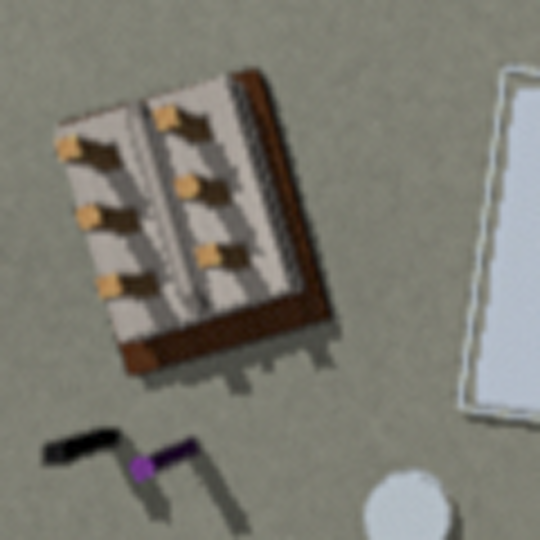

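View pics/crop_b.png

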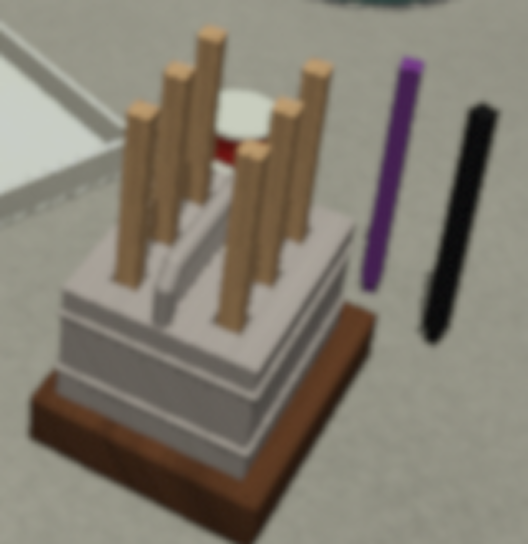

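```bash
cat >> h.py <<'E'
from scipy.spatial.transform import Rotation as Ro
def rot(yaw,tilt=0):
    """jaw axis x_tool=(-sin yaw,cos yaw,0)*1; y_tool down; tilt>0: tool points toward +(cos yaw,sin yaw) """
    a=np.array([-np.sin(yaw),np.cos(yaw),0]); f=np.array([np.cos(yaw),np.sin(yaw),0])
    y=np.cos(tilt)*np.array([0,0,-1.])+np.sin(tilt)*f
    return a,y
def target(yaw,tilt=0,sgn=1):
    a,y=rot(yaw,tilt); a=a*sgn
    return Ro.from_matrix(np.stack([a,y,np.cross(a,y)],1))
def go(p,Rt,ref=None):
    s=bot.read_state()
    p0,R0=(s['tool_pos'],Ro.from_rotvec(s['tcp_rot'])) if ref is None else ref
    dr=(Rt*R0.inv()).as_rotvec()
    print('shift',((np.array(p)-p0)/.4).round(4).tolist(),'turn',(dr/(np.pi/4)).round(4).tolist())
E
python3 - <<'E'
from h import *
s=bot.read_state();print(Ro.from_rotvec(s['tcp_rot']).as_matrix().round(3))
for sg in (1,-1):
    print(sg);go([.493,.322,.35],target(np.radians(19),0,sg))
E
```

```text
[[ 0.276  0.    -0.961]
 [ 0.961 -0.     0.276]
 [-0.    -1.    -0.   ]]
1
shift [0.7665, -0.8169, 0.2968] turn [0.0, 0.0, 0.7784]
-1
shift [0.7665, -0.8169, 0.2968] turn [0.0, -0.0, -3.2216]
```

play_rows([
  [[0,0,0.15],[0,0,0]],
  [[0,0,0.3],[0,0,0.1]],
  [[0.08,-0.08,0.34],[0,0,0.3]],
  [[0.2,-0.2,0.34],[0,0,0.5]],
  [[0.32,-0.32,0.34],[0,0,0.65]],
  [[0.44,-0.44,0.34],[0,0,0.78]],
  [[0.54,-0.56,0.34],[0,0,0.78]],
  [[0.64,-0.68,0.34],[0,0,0.78]],
  [[0.7665,-0.817,0.34],[0,0,0.78]],
  [[0.7665,-0.817,0.34],[0,0,0.78]],
], gripper=0.5, squeeze=60)

```text
time: 2.85
tool_pos: [0.4949, 0.3192, 0.3674]
tcp_rot: [-1.036, -1.448, 1.448]
wrist_force: [0.4, 0.2, -0.3]
width: 0.502
```

play_rows([
  [[0,0,0],[0,0,0]],
  [[0,0,0],[0,0,0]],
  [[0,0,0],[0,0,0]],
])

```text
time: 3.22
tool_pos: [0.4922, 0.323, 0.3673]
tcp_rot: [-1.032, -1.451, 1.451]
wrist_force: [-0.9, 0.4, -1.0]
width: 0.499
```

```bash
python3 - <<'E'
from h import *
s=bot.read_state();print(s['q'].round(3),s['tool_pos'].round(4),s['width'],np.hypot(*s['tool_pos'][:2]));print(Ro.from_rotvec(s['tcp_rot']).as_matrix().round(3))
shot('scene','s1');shot('top','t1')
E
```

```text
[ 0.538  0.047  1.607  0.     1.488 -1.367] [0.4922 0.323  0.3673] 0.4988543803445003 0.5887126078201292
[[-0.328 -0.    -0.945]
 [ 0.945  0.    -0.328]
 [ 0.    -1.     0.   ]]
```

```bash
cat >> h.py <<'E'
def G(top,yaw=19,tilt=20,dz=.043,sgn=1,grasp=None):
    g=np.array([top[0],top[1],top[2]-dz]) if grasp is None else np.array(grasp)
    Rt=target(np.radians(yaw),np.radians(tilt),sgn)
    return g+.019*Rt.as_matrix()[:,1],Rt
E
python3 - <<'E'
from h import *
p,R=G([.493,.322,.243]);print(p)
go(p+[0,0,.15],R);go(p,R)
E
```

```text
[0.49914434 0.32411567 0.18214584]
shift [0.0172, 0.0029, -0.0881] turn [0.1451, -0.42, -0.0038]
shift [0.0172, 0.0029, -0.4631] turn [0.1451, -0.42, -0.0038]
```

View pics/s1.png

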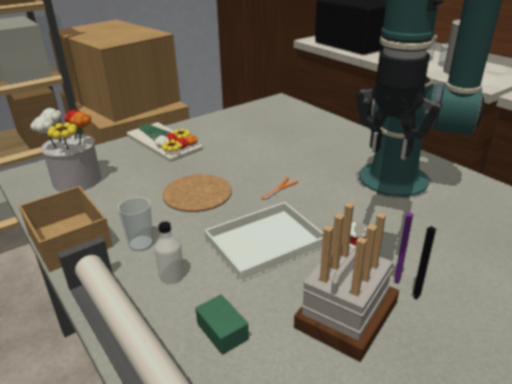

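The picture shows the gripper (400,110) above the low-x end of the caddy. All six wooden stakes are at (325–380, 205–290), with the purple one at (405,245) and the black one at (425,265) standing apart. I'll go for the low-x, +y stake.

play_rows([
  [[0.01,0,-0.04],[0.07,-0.21,0]],
  [[0.017,0.003,-0.1],[0.145,-0.42,-0.004]],
  [[0.017,0.003,-0.22],[0.145,-0.42,-0.004]],
  [[0.017,0.003,-0.34],[0.145,-0.42,-0.004]],
  [[0.017,0.003,-0.43],[0.145,-0.42,-0.004]],
  [[0.017,0.003,-0.463],[0.145,-0.42,-0.004]],
  [[0.017,0.003,-0.463],[0.145,-0.42,-0.004]],
  [[0.017,0.003,-0.463],[0.145,-0.42,-0.004]],
])

```text
time: 4.32
tool_pos: [0.5011, 0.3242, 0.1845]
tcp_rot: [-1.244, -1.743, 1.215]
wrist_force: [-0.1, -0.3, -0.6]
width: 0.499
```

```bash
python3 - <<'E'
from h import *
s=bot.read_state();print(s['q'].round(3),s['tool_pos'].round(4),s['wrist_force'])
im,_=shot('scene','s2'); cv2.imwrite('pics/s2c.png',cv2.resize(im[100:300,260:460],None,fx=3,fy=3,interpolation=2)[:,:,::-1])
E
```

```text
[ 0.582 -0.052  2.082 -0.122  0.773 -1.246] [0.5011 0.3242 0.1845] [-0.06612551 -0.2683991  -0.55638305]
```

View pics/s2c.png

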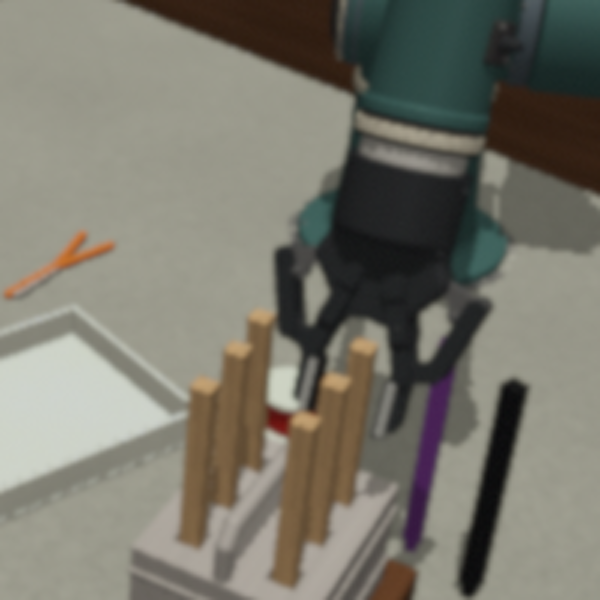

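play_rows([
  [[0,0,0],[0,0,0]],
  [[0,0,0],[0,0,0]],
  [[0,0,0],[0,0,0]],
  [[0,0,0],[0,0,0]],
  [[0,0,0],[0,0,0]],
  [[0,0,0],[0,0,0]],
], gripper=1.0, squeeze=60)

```text
time: 5.12
tool_pos: [0.5007, 0.3239, 0.1836]
tcp_rot: [-1.244, -1.742, 1.215]
wrist_force: [-1.5, 0.8, 6.3]
width: 0.153
```

play_rows([
  [[0,0,0.05],[0,0,0]],
  [[0,0,0.15],[0,0,0]],
  [[0,0,0.27],[0,0,0]],
  [[0,0,0.37],[0,0,0]],
  [[0,0,0.4],[0,0,0]],
])

```text
time: 5.75
tool_pos: [0.5008, 0.3234, 0.3452]
tcp_rot: [-1.245, -1.743, 1.215]
wrist_force: [-0.2, -0.1, -1.2]
width: 0.153
```

```bash
python3 - <<'E'
from h import *
s=bot.read_state();print(s['q'].round(3),s['tool_pos'].round(4),s['wrist_force'],s['width'])
im,_=shot('scene','s3'); shot('top','t3')
for r in cams.mark_of('top','tray')[:2]: print(r['conf'],w('top',r['xyz']))
for r in cams.regions_of('top','tray')[:1]:
    m=r['mask'].astype(np.uint8); c=max(cv2.findContours(m,0,1)[0],key=cv2.contourArea); print(cv2.minAreaRect(c))
E
```

```text
[ 0.581 -0.157  1.878 -0.097  1.08  -1.288] [0.5008 0.3234 0.3452] [-0.17468608 -0.10397768 -1.23136248] 0.15345945461897914
0.92 [0.52701662 0.01186238 0.00265544]
((270.1814270019531, 211.2212371826172), (59.069801330566406, 77.7769775390625), 7.4958577156066895)
```

View pics/s3.png

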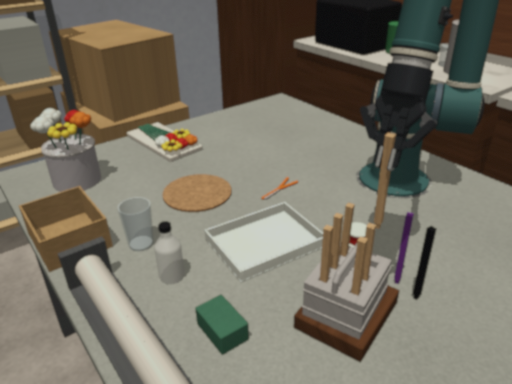

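View pics/t3.png

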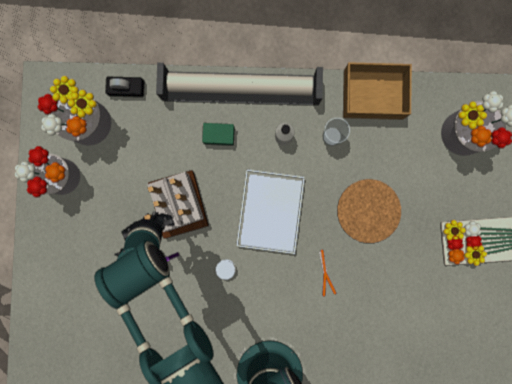

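```bash
cat >> h.py <<'E'
TR=dict(c=(.527,.012),yaw=-7)
def lay(ly,tilt=-52,lx=-.095,foot=.147,el=18,z=.062,tr=None):
    tr=tr or TR
    y=np.radians(tr['yaw']);f=np.array([np.cos(y),np.sin(y)]);n=np.array([-f[1],f[0]])
    g=np.array(tr['c'])+f*(lx+foot*np.cos(np.radians(el)))+n*ly
    return G(None,tr['yaw'],tilt,grasp=[*g,z])
def path(pA,RA,pB,RB,ref,ks=(1,)):
    pass
E
python3 - <<'E'
from h import *
from scipy.spatial.transform import Slerp
W=cloud('top',np.load('top0.npy'))
P=W[150:270,215:325].reshape(-1,3);m=(P[:,2]>.024)&(P[:,2]<.045)
r=cv2.minAreaRect(P[m][:,:2].astype(np.float32));print(r)
p,R=lay(.05);print(p,R.as_rotvec())
s=bot.read_state();p0=s['tool_pos'];R0=Ro.from_rotvec(s['tcp_rot'])
# call 1: half
sl=Slerp([0,1],Ro.concatenate([R0,R]))
Rm=sl(.5); pm=np.array([.53,.17,.36]); go(pm,Rm); 
print('2nd from mid');go([p[0],p[1],p[2]+.12],R,(pm,Rm));go(p,R,(pm,Rm))
E
```

```text
((0.486381858587265, 0.04204127937555313), (0.2431056946516037, 0.3305518627166748), 83.94993591308594)
[0.5627042  0.05799157 0.05030243] [-0.54144912 -0.47903372  1.39121493]
shift [0.0778, -0.3811, 0.0518] turn [-0.0828, 0.7992, -0.249]
2nd from mid
shift [0.0818, -0.28, -0.4742] turn [-0.0828, 0.7992, -0.249]
shift [0.0818, -0.28, -0.7742] turn [-0.0828, 0.7992, -0.249]
```

play_rows([
  [[0,0,0.1],[0,0,0]],
  [[0,0,0.15],[0,0.1,0]],
  [[0.01,-0.1,0.15],[-0.02,0.25,-0.07]],
  [[0.03,-0.2,0.13],[-0.05,0.45,-0.14]],
  [[0.06,-0.3,0.09],[-0.07,0.65,-0.2]],
  [[0.078,-0.38,0.05],[-0.083,0.8,-0.25]],
])

```text
time: 6.7
tool_pos: [0.5311, 0.1694, 0.3589]
tcp_rot: [-0.898, -1.096, 1.367]
wrist_force: [-0.2, -0.0, -0.2]
width: 0.154
```

play_rows([
  [[0.02,-0.1,-0.1],[-0.02,0.2,-0.06]],
  [[0.04,-0.19,-0.2],[-0.04,0.4,-0.12]],
  [[0.06,-0.26,-0.32],[-0.06,0.6,-0.18]],
  [[0.08,-0.28,-0.42],[-0.083,0.8,-0.25]],
  [[0.082,-0.28,-0.474],[-0.083,0.8,-0.25]],
  [[0.082,-0.28,-0.474],[-0.083,0.8,-0.25]],
  [[0.082,-0.28,-0.474],[-0.083,0.8,-0.25]],
])

```text
time: 7.58
tool_pos: [0.5646, 0.06, 0.1765]
tcp_rot: [-0.549, -0.486, 1.389]
wrist_force: [1.1, 0.7, 0.9]
width: 0.153
```

```bash
python3 - <<'E'
from h import *
s=bot.read_state();print(s['q'].round(3),s['tool_pos'].round(4),s['wrist_force'],s['width'])
im,_=shot('scene','s4'); shot('top','t4')
p,R=lay(.05);go(p,R)
E
```

```text
[ 2.000e-03  6.940e-01  1.336e+00  1.080e-01  2.004e+00 -1.448e+00] [0.5646 0.06   0.1765] [1.06726969 0.70878268 0.88359285] 0.15337651773563457
shift [-0.006, -0.0048, -0.3177] turn [0.0009, 0.0151, 0.0009]
```

View pics/s4.png

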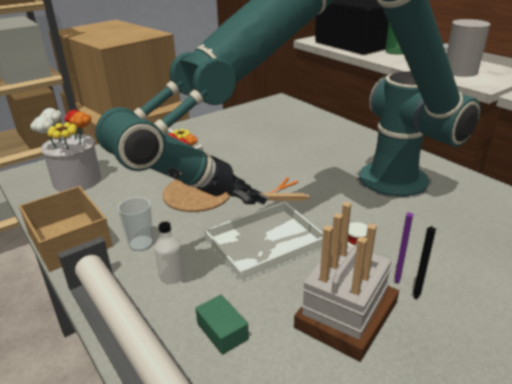

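View pics/t4.png

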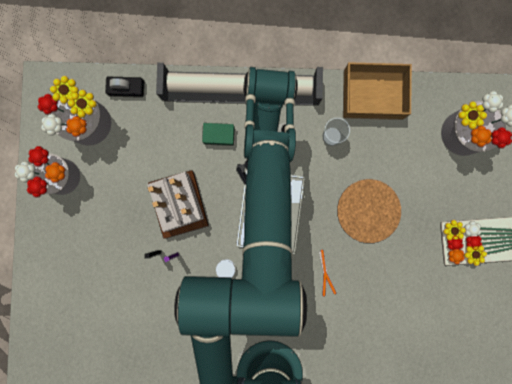

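play_rows([
  [[-0.006,-0.005,-0.1],[0,0.015,0]],
  [[-0.006,-0.005,-0.2],[0,0.015,0]],
  [[-0.006,-0.005,-0.27],[0,0.015,0]],
  [[-0.006,-0.005,-0.3],[0,0.015,0]],
  [[-0.006,-0.005,-0.318],[0,0.015,0]],
  [[-0.006,-0.005,-0.318],[0,0.015,0]],
])

```text
time: 8.43
tool_pos: [0.5619, 0.0572, 0.0459]
tcp_rot: [-0.537, -0.471, 1.391]
wrist_force: [0.3, -0.6, -0.3]
width: 0.154
```

```bash
python3 - <<'E'
from h import *
s=bot.read_state();print(s['q'].round(3),s['tool_pos'].round(4),s['wrist_force'],s['width'])
im,_=shot('scene','s5'); cv2.imwrite('pics/s5c.png',cv2.resize(im[100:300,90:340],None,fx=3,fy=3,interpolation=2)[:,:,::-1])
E
```

```text
[-0.002  0.837  1.368  0.1    1.847 -1.467] [0.5619 0.0572 0.0459] [ 0.2815631  -0.55651132 -0.26747829] 0.15397942270846504
```

View pics/s5c.png

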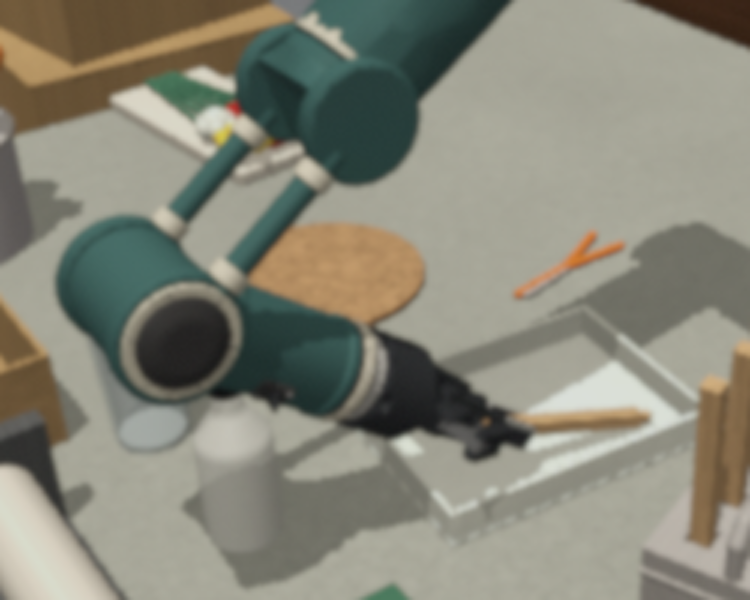

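play_rows([
  [[0,0,0],[0,0,0]],
  [[0,0,0],[0,0,0]],
  [[0,0,0],[0,0,0]],
  [[0,0,0],[0,0,0]],
], gripper=0.62)

```text
time: 8.98
tool_pos: [0.5614, 0.0571, 0.0454]
tcp_rot: [-0.536, -0.47, 1.391]
wrist_force: [-0.1, -0.2, 0.2]
width: 0.38
```

play_rows([
  [[0,0,0.1],[0,0,0]],
  [[0,0,0.25],[0,0,0]],
  [[-0.02,0.1,0.4],[0.08,-0.2,0.06]],
  [[-0.05,0.22,0.54],[0.083,-0.4,0.12]],
  [[-0.07,0.3,0.68],[0.083,-0.6,0.18]],
  [[-0.08,0.4,0.78],[0.083,-0.8,0.25]],
])

```text
time: 9.72
tool_pos: [0.5309, 0.206, 0.3467]
tcp_rot: [-0.9, -1.101, 1.369]
wrist_force: [0.7, 0.4, 0.0]
width: 0.379
```

```bash
python3 - <<'E'
from h import *
s=bot.read_state();print(s['q'].round(3),s['tool_pos'].round(4),s['wrist_force'],s['width'])
im,_=shot('scene','s6'); 
p,R=G([.513,.263,.243]);go(p+[0,0,.15],R);go(p,R,(p+[0,0,.15],R))
E
```

```text
[ 0.258  0.19   1.511  0.113  1.709 -1.426] [0.5309 0.206  0.3467] [0.73397774 0.38363176 0.02598614] 0.37935991782095096
shift [-0.0271, 0.1313, -0.0635] turn [0.0745, -0.7858, 0.2403]
shift [0.0, 0.0, -0.375] turn [0.0, 0.0, 0.0]
```

View pics/s6.png

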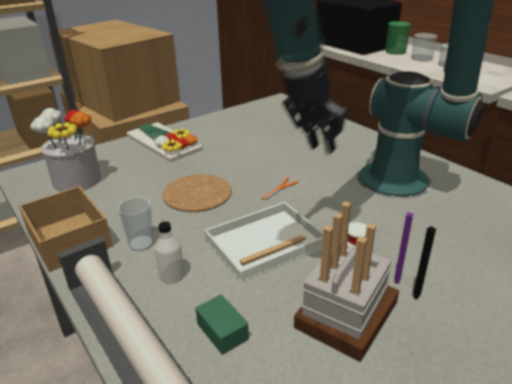

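The first stake lies flat in the tray (272,250) and nothing else has moved. Next is the low-x, −y stake.

play_rows([
  [[0,0.03,0],[0.02,-0.2,0.06]],
  [[-0.01,0.07,0],[0.04,-0.4,0.12]],
  [[-0.02,0.1,-0.02],[0.06,-0.6,0.18]],
  [[-0.027,0.131,-0.06],[0.075,-0.786,0.24]],
  [[-0.027,0.131,-0.18],[0.075,-0.786,0.24]],
  [[-0.027,0.131,-0.3],[0.075,-0.786,0.24]],
  [[-0.027,0.131,-0.4],[0.075,-0.786,0.24]],
  [[-0.027,0.131,-0.438],[0.075,-0.786,0.24]],
  [[-0.027,0.131,-0.438],[0.075,-0.786,0.24]],
])

```text
time: 10.9
tool_pos: [0.5196, 0.2572, 0.1674]
tcp_rot: [-1.237, -1.71, 1.232]
wrist_force: [-0.6, -0.3, 0.5]
width: 0.382
```

play_rows([
  [[0,0,0],[0,0,0]],
  [[0,0,0],[0,0,0]],
  [[0,0,0],[0,0,0]],
  [[0,0,0],[0,0,0]],
  [[0,0,0],[0,0,0]],
], gripper=1.0)

```text
time: 11.52
tool_pos: [0.5215, 0.2581, 0.1703]
tcp_rot: [-1.24, -1.715, 1.227]
wrist_force: [-1.0, -2.0, 6.1]
width: 0.157
```

play_rows([
  [[0,0,0.05],[0,0,0]],
  [[0,0,0.15],[0,0,0]],
  [[0,0,0.27],[0,0,0]],
  [[0,0,0.37],[0,0,0]],
  [[0,0,0.4],[0,0,0]],
])

```text
time: 12.15
tool_pos: [0.5214, 0.2581, 0.332]
tcp_rot: [-1.241, -1.716, 1.226]
wrist_force: [0.9, 1.1, -1.2]
width: 0.152
```

```bash
cat >> h.py <<'E'
def nxt(ly,**k):
    from scipy.spatial.transform import Slerp
    s=bot.read_state();p0=s['tool_pos'];R0=Ro.from_rotvec(s['tcp_rot']);print(p0,s['width'],s['wrist_force'])
    p,R=lay(ly,**k)
    Rm=Slerp([0,1],Ro.concatenate([R0,R]))(.5); pm=np.array([.53,.17,.36]); go(pm,Rm)
    go([p[0],p[1],p[2]+.12],R,(pm,Rm));go(p,R,(pm,Rm))
E
python3 - <<'E'
from h import *
im,_=shot('scene','s7'); shot('top','t7')
nxt(.03,lx=-.1)
for r in cams.mark_of('top','tray')[:2]: print(r['conf'],w('top',r['xyz']))
E
```

```text
[0.52059071 0.25777749 0.32946504] 0.15388030953301093 [ 0.10493287  0.52792061 -0.47269948]
shift [0.0235, -0.2194, 0.0763] turn [-0.0775, 0.7881, -0.2444]
shift [0.0633, -0.3281, -0.4742] turn [-0.0775, 0.7881, -0.2444]
shift [0.0633, -0.3281, -0.7742] turn [-0.0775, 0.7881, -0.2444]
0.97 [ 0.52783793  0.00768452 -0.0014153 ]
```

View pics/s7.png

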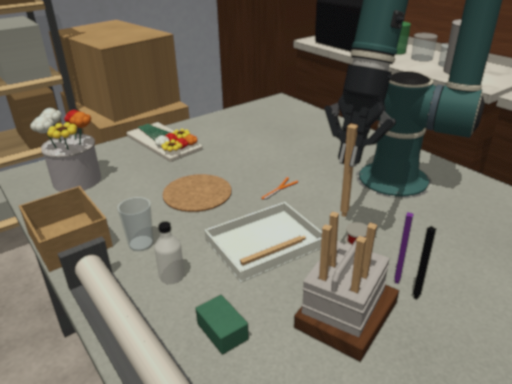

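View pics/t7.png

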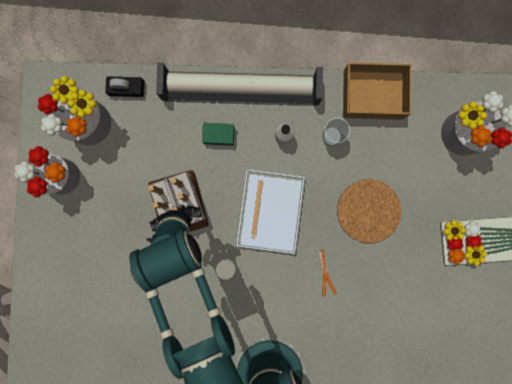

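```bash
python3 - <<'E'
from h import *
nxt(.03,lx=-.1,foot=.133,z=.058)
E
```

```text
[0.51980229 0.2573891  0.32731706] 0.15656441986912026 [-0.26266767  0.29620902 -0.62014981]
shift [0.0255, -0.2185, 0.0817] turn [-0.077, 0.7861, -0.2447]
shift [0.0302, -0.3241, -0.4842] turn [-0.077, 0.7861, -0.2447]
shift [0.0302, -0.3241, -0.7842] turn [-0.077, 0.7861, -0.2447]
```

play_rows([
  [[0,0,0.1],[0,0,0]],
  [[0,0,0.17],[0,0.1,0]],
  [[0,-0.05,0.17],[-0.02,0.25,-0.07]],
  [[0.01,-0.1,0.15],[-0.05,0.45,-0.14]],
  [[0.02,-0.16,0.12],[-0.07,0.65,-0.2]],
  [[0.0255,-0.2185,0.082],[-0.077,0.786,-0.245]],
  [[0.0255,-0.2185,0.082],[-0.077,0.786,-0.245]],
])

```text
time: 13.18
tool_pos: [0.5302, 0.1682, 0.3546]
tcp_rot: [-0.893, -1.078, 1.373]
wrist_force: [0.2, -0.9, -0.7]
width: 0.156
```

play_rows([
  [[0.01,-0.12,-0.1],[-0.02,0.2,-0.06]],
  [[0.02,-0.22,-0.2],[-0.04,0.4,-0.12]],
  [[0.03,-0.3,-0.32],[-0.06,0.6,-0.18]],
  [[0.03,-0.324,-0.42],[-0.077,0.786,-0.245]],
  [[0.03,-0.324,-0.484],[-0.077,0.786,-0.245]],
  [[0.03,-0.324,-0.484],[-0.077,0.786,-0.245]],
  [[0.03,-0.324,-0.484],[-0.077,0.786,-0.245]],
])

```text
time: 14.05
tool_pos: [0.5434, 0.0418, 0.1713]
tcp_rot: [-0.547, -0.486, 1.391]
wrist_force: [-1.0, 0.2, 0.8]
width: 0.156
```

```bash
python3 - <<'E'
from h import *
s=bot.read_state();print(s['q'].round(3),s['tool_pos'].round(4),s['wrist_force'],s['width'])
p,R=lay(.03,lx=-.1,foot=.133,z=.058);go(p,R)
im,_=shot('scene','s8')
E
```

```text
[-0.02   0.662  1.4    0.087  1.975 -1.475] [0.5434 0.0418 0.1713] [-0.96489009  0.2190005   0.81931083] 0.15611187620538378
shift [-0.0032, -0.0035, -0.3126] turn [-0.0001, 0.0107, -0.0021]
```

View pics/s8.png

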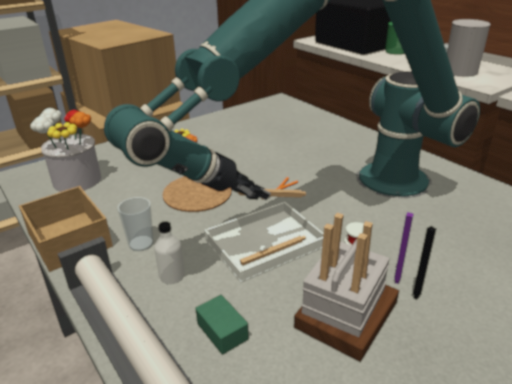

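play_rows([
  [[-0.003,-0.003,-0.1],[0,0.01,0]],
  [[-0.003,-0.003,-0.2],[0,0.01,0]],
  [[-0.003,-0.003,-0.27],[0,0.01,0]],
  [[-0.003,-0.003,-0.295],[0,0.01,0]],
  [[-0.003,-0.003,-0.305],[0,0.01,0]],
  [[-0.003,-0.003,-0.305],[0,0.01,0]],
])

```text
time: 14.85
tool_pos: [0.542, 0.0394, 0.0466]
tcp_rot: [-0.538, -0.475, 1.392]
wrist_force: [0.6, -0.2, 0.3]
width: 0.156
```

play_rows([
  [[0,0,0],[0,0,0]],
  [[0,0,0],[0,0,0]],
  [[0,0,0],[0,0,0]],
  [[0,0,0],[0,0,0]],
], gripper=0.62)

```text
time: 15.35
tool_pos: [0.5412, 0.0394, 0.0457]
tcp_rot: [-0.537, -0.474, 1.392]
wrist_force: [0.0, 0.2, 0.5]
width: 0.377
```

play_rows([
  [[0,0,0.1],[0,0,0]],
  [[0,0,0.25],[0,0,0]],
  [[-0.02,0.1,0.4],[0.08,-0.2,0.06]],
  [[-0.05,0.22,0.54],[0.083,-0.4,0.12]],
  [[-0.03,0.3,0.68],[0.083,-0.6,0.18]],
  [[-0.03,0.4,0.78],[0.083,-0.8,0.25]],
  [[-0.03,0.4,0.78],[0.083,-0.8,0.25]],
  [[-0.03,0.4,0.78],[0.083,-0.8,0.25]],
])

```text
time: 16.35
tool_pos: [0.5292, 0.2001, 0.3589]
tcp_rot: [-0.897, -1.1, 1.372]
wrist_force: [0.1, -0.0, -0.3]
width: 0.382
```

```bash
python3 - <<'E'
from h import *
s=bot.read_state();print(s['q'].round(3),s['tool_pos'].round(4),s['wrist_force'],s['width'])
im,_=shot('scene','s9'); im,d=shot('top','t9')
p,R=G([.535,.337,.243]);go(p+[0,0,.15],R);go(p,R,(p+[0,0,.15],R))
W=cloud('top',d); m=W[...,2]>0.2
reg=np.zeros_like(m);reg[150:280,130:260]=1
m&=reg
n,l,st,c=cv2.connectedComponentsWithStats(m.astype(np.uint8))
for i in range(1,n):
    P=W[l==i]; print('high comp',st[i][4],c[i].round(0),np.median(P,0).round(3))
E
```

```text
[ 0.25   0.182  1.499  0.111  1.733 -1.434] [0.5292 0.2001 0.3589] [ 0.05346243 -0.00280158 -0.31473026] 0.38205243281780127
shift [0.0307, 0.3518, -0.0573] turn [0.0905, -0.8163, 0.2524]
shift [0.0, 0.0, -0.375] turn [0.0, 0.0, 0.0]
high comp 7022 [199. 212.] [0.524 0.159 0.724]
high comp 48 [153. 189.] [0.574 0.347 0.24 ]
high comp 44 [158. 205.] [0.53  0.331 0.241]
```

View pics/s9.png

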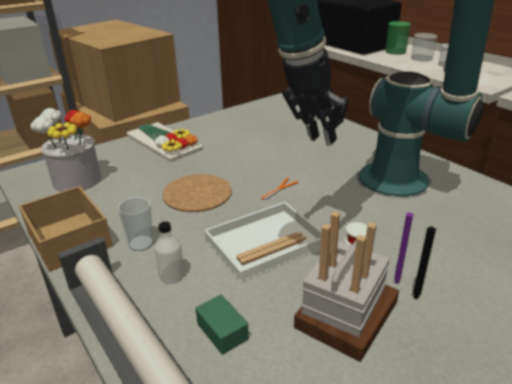

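```bash
python3 - <<'E'
from h import *
p,R=G([.531,.332,.243]);go(p+[0,0,.15],R);go(p,R)
E
```

```text
shift [0.0207, 0.3393, -0.0573] turn [0.0905, -0.8163, 0.2524]
shift [0.0207, 0.3393, -0.4323] turn [0.0905, -0.8163, 0.2524]
```

play_rows([
  [[0,0.08,0],[0.02,-0.2,0.06]],
  [[0.01,0.18,0],[0.04,-0.4,0.12]],
  [[0.02,0.28,0],[0.07,-0.6,0.18]],
  [[0.021,0.339,-0.03],[0.09,-0.816,0.252]],
  [[0.021,0.339,-0.15],[0.09,-0.816,0.252]],
  [[0.021,0.339,-0.3],[0.09,-0.816,0.252]],
  [[0.021,0.339,-0.4],[0.09,-0.816,0.252]],
  [[0.021,0.339,-0.43],[0.09,-0.816,0.252]],
  [[0.021,0.339,-0.43],[0.09,-0.816,0.252]],
  [[0.021,0.339,-0.43],[0.09,-0.816,0.252]],
])

```text
time: 17.7
tool_pos: [0.5393, 0.3355, 0.1877]
tcp_rot: [-1.245, -1.748, 1.214]
wrist_force: [0.7, -0.1, 0.5]
width: 0.385
```

play_rows([
  [[0,0,0],[0,0,0]],
  [[0,0,0],[0,0,0]],
  [[0,0,0],[0,0,0]],
  [[0,0,0],[0,0,0]],
  [[0,0,0],[0,0,0]],
], gripper=1.0)

```text
time: 18.32
tool_pos: [0.5391, 0.3358, 0.1883]
tcp_rot: [-1.246, -1.75, 1.213]
wrist_force: [-0.1, -1.0, 6.5]
width: 0.156
```

play_rows([
  [[0,0,0.05],[0,0,0]],
  [[0,0,0.15],[0,0,0]],
  [[0,0,0.27],[0,0,0]],
  [[0,0,0.4],[0,0,0]],
  [[0,0,0.5],[0,0,0]],
  [[0,0,0.55],[0,0,0]],
  [[0,0,0.55],[0,0,0]],
])

```text
time: 19.2
tool_pos: [0.5379, 0.3353, 0.407]
tcp_rot: [-1.244, -1.748, 1.215]
wrist_force: [-0.4, 0.1, 0.1]
width: 0.154
```

```bash
python3 - <<'E'
from h import *
im,_=shot('scene','s10'); shot('top','t10')
nxt(.0,lx=-.1,foot=.147)
for r in cams.mark_of('top','tray')[:2]: print(r['conf'],w('top',r['xyz']))
E
```

```text
[0.53686398 0.33461301 0.40297449] 0.15623338046514262 [ 0.43975622 -0.8638413  -0.32725226]
shift [-0.0172, -0.4115, -0.1074] turn [-0.0845, 0.8021, -0.2504]
shift [0.0541, -0.4026, -0.4742] turn [-0.0845, 0.8021, -0.2504]
shift [0.0541, -0.4026, -0.7742] turn [-0.0845, 0.8021, -0.2504]
0.65 [ 5.24017617e-01  9.77847022e-03 -3.01463469e-04]
```

View pics/s10.png

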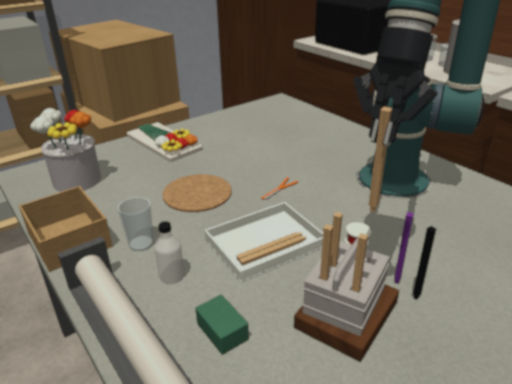

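View pics/t10.png

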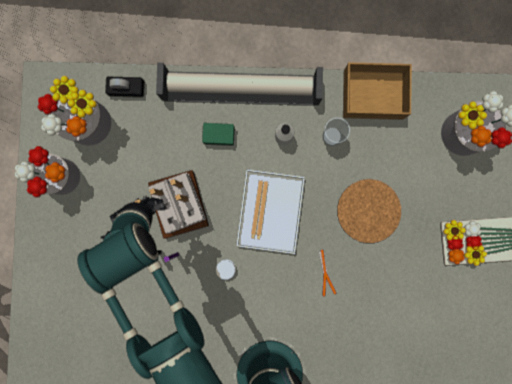

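```bash
python3 - <<'E'
from h import *
nxt(.0,lx=-.1,foot=.151,tilt=-48,el=22,z=.072)
E
```

```text
[0.53672176 0.33449514 0.40231428] 0.15487123880811374 [-0.93155809 -0.02686619 -1.10078867]
shift [-0.0168, -0.4112, -0.1058] turn [-0.0796, 0.7571, -0.2549]
shift [0.0567, -0.4029, -0.4518] turn [-0.0796, 0.7571, -0.2549]
shift [0.0567, -0.4029, -0.7518] turn [-0.0796, 0.7571, -0.2549]
```

play_rows([
  [[0,-0.03,0.02],[0,0.12,0]],
  [[0,-0.1,0.02],[-0.02,0.3,-0.07]],
  [[-0.01,-0.2,0],[-0.04,0.48,-0.14]],
  [[-0.017,-0.3,-0.05],[-0.06,0.65,-0.2]],
  [[-0.017,-0.411,-0.106],[-0.08,0.757,-0.255]],
  [[-0.017,-0.411,-0.106],[-0.08,0.757,-0.255]],
])

```text
time: 20.1
tool_pos: [0.5302, 0.1675, 0.3571]
tcp_rot: [-0.928, -1.12, 1.355]
wrist_force: [0.4, 0.7, -0.8]
width: 0.153
```

play_rows([
  [[0.01,-0.12,-0.08],[-0.02,0.2,-0.06]],
  [[0.03,-0.24,-0.18],[-0.04,0.4,-0.12]],
  [[0.05,-0.35,-0.3],[-0.06,0.6,-0.18]],
  [[0.057,-0.403,-0.4],[-0.08,0.757,-0.255]],
  [[0.057,-0.403,-0.452],[-0.08,0.757,-0.255]],
  [[0.057,-0.403,-0.452],[-0.08,0.757,-0.255]],
  [[0.057,-0.403,-0.452],[-0.08,0.757,-0.255]],
])

```text
time: 20.98
tool_pos: [0.5545, 0.0109, 0.1857]
tcp_rot: [-0.606, -0.538, 1.377]
wrist_force: [-0.0, -0.5, 0.2]
width: 0.158
```

```bash
python3 - <<'E'
from h import *
s=bot.read_state();print(s['q'].round(3),s['tool_pos'].round(4),s['wrist_force'],s['width'])
p,R=lay(.0,lx=-.1,foot=.151,tilt=-48,el=22,z=.072);go(p,R)
im,_=shot('scene','s11')
E
```

```text
[-0.056  0.623  1.396  0.052  1.949 -1.508] [0.5545 0.0109 0.1857] [-0.0097195  -0.52631286  0.21532663] 0.15756141549649266
shift [-0.0046, -0.005, -0.3161] turn [0.0006, 0.0132, -0.0018]
```

View pics/s11.png

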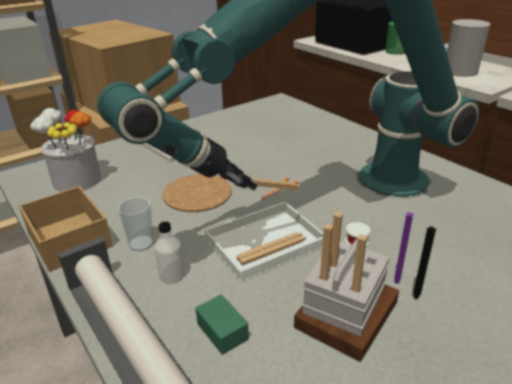

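play_rows([
  [[-0.004,-0.005,-0.1],[0,0.01,0]],
  [[-0.004,-0.005,-0.2],[0,0.01,0]],
  [[-0.004,-0.005,-0.27],[0,0.01,0]],
  [[-0.004,-0.005,-0.3],[0,0.01,0]],
  [[-0.004,-0.005,-0.31],[0,0.01,0]],
  [[-0.004,-0.005,-0.31],[0,0.01,0]],
])

```text
time: 21.78
tool_pos: [0.5527, 0.0074, 0.0594]
tcp_rot: [-0.598, -0.527, 1.378]
wrist_force: [0.4, -0.3, -0.3]
width: 0.157
```

play_rows([
  [[0,0,0],[0,0,0]],
  [[0,0,0],[0,0,0]],
  [[0,0,0],[0,0,0]],
  [[0,0,0],[0,0,0]],
], gripper=0.62)

```text
time: 22.28
tool_pos: [0.5521, 0.0074, 0.0586]
tcp_rot: [-0.597, -0.526, 1.379]
wrist_force: [1.0, 1.1, 0.2]
width: 0.377
```

play_rows([
  [[0,0,0.1],[0,0,0]],
  [[0,0,0.25],[0,0,0]],
  [[-0.02,0.1,0.4],[0.08,-0.2,0.06]],
  [[-0.05,0.22,0.54],[0.083,-0.4,0.12]],
  [[-0.05,0.34,0.68],[0.083,-0.6,0.18]],
  [[-0.05,0.44,0.76],[0.08,-0.757,0.255]],
  [[-0.05,0.44,0.76],[0.08,-0.757,0.255]],
  [[-0.05,0.44,0.76],[0.08,-0.757,0.255]],
])

```text
time: 23.28
tool_pos: [0.5321, 0.1841, 0.3635]
tcp_rot: [-0.928, -1.128, 1.358]
wrist_force: [-0.4, -0.8, -0.4]
width: 0.379
```

```bash
cat >> h.py <<'E'
def tops(d):
    W=cloud('top',d); m=(W[...,2]>0.2)&(W[...,2]<.27)
    reg=np.zeros_like(m);reg[150:280,130:260]=1
    m&=reg
    n,l,st,c=cv2.connectedComponentsWithStats(m.astype(np.uint8))
    for i in range(1,n):
        P=W[l==i]; 
        if st[i][4]>8: print('high comp',st[i][4],c[i].round(0),np.median(P,0).round(3))
E
python3 - <<'E'
from h import *
s=bot.read_state();print(s['q'].round(3),s['tool_pos'].round(4),s['wrist_force'],s['width'])
im,_=shot('scene','s12'); im,d=shot('top','t12')
tops(d)
for r in cams.mark_of('scene','stake1_top'): print(r['conf'],w('scene',r['xyz']))
for r in cams.mark_of('scene','caddy_handle')[:1]: print(r['conf'],w('scene',r['xyz']))
E
```

```text
[ 0.229  0.153  1.518  0.097  1.707 -1.454] [0.5321 0.1841 0.3635] [-0.38598889 -0.76798501 -0.36085424] 0.37914315782944463
high comp 45 [153. 191.] [0.568 0.345 0.241]
0.7 [0.62271514 0.04611851 0.00908516]
0.59 [0.38417239 0.36519869 0.1900287 ]
0.59 [0.37630754 0.31235053 0.19394229]
0.98 [0.54323429 0.29831002 0.16001378]
```

View pics/s12.png

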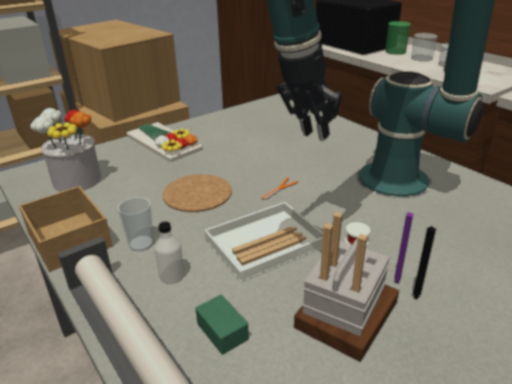

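View pics/t12.png

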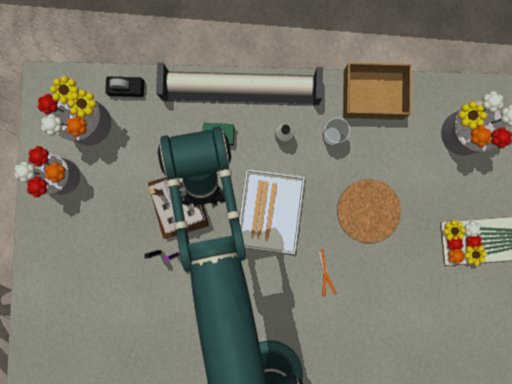

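play_rows([
  [[0,-0.15,0.03],[0,0,0]],
  [[0,-0.3,0.05],[0,0,0]],
  [[0,-0.4,0.05],[0,0,0]],
  [[0,-0.5,0.05],[0,0,0]],
  [[0,-0.5,0.05],[0,0,0]],
  [[0,-0.5,0.05],[0,0,0]],
])

```text
time: 24.22
tool_pos: [0.5318, -0.0172, 0.3808]
tcp_rot: [-0.925, -1.123, 1.356]
wrist_force: [0.2, -0.1, 0.3]
width: 0.38
```

```bash
cat >> h.py <<'E'
def caddyfit(d):
    W=cloud('top',d); reg=W[150:270,130:250].reshape(-1,3)
    t=reg[(reg[:,2]>.115)&(reg[:,2]<.135)]
    r=cv2.minAreaRect(t[:,:2].astype(np.float32)); print('caddy top',np.round(r[0],4),np.round(r[1],4),round(r[2],1))
    b=reg[(reg[:,2]>.15)&(reg[:,2]<.18)]
    if len(b)>8:
        v=cv2.fitLine(b[:,:2].astype(np.float32),cv2.DIST_HUBER,0,.01,.01).ravel(); print('bar n',len(b),b.mean(0).round(4),'yaw',np.degrees(np.arctan2(v[1],v[0])))
E
python3 - <<'E'
from h import *
s=bot.read_state();print(s['tool_pos'].round(4))
im,d=shot('top','t13')
tops(d); caddyfit(d); caddyfit(np.load('top0.npy'))
cv2.imwrite('pics/t13c.png',cv2.resize(im[155:255,135:255],None,fx=5,fy=5,interpolation=2)[:,:,::-1])
E
```

```text
[ 0.5318 -0.0172  0.3808]
high comp 42 [174. 183.] [0.593 0.287 0.243]
high comp 47 [153. 191.] [0.569 0.346 0.242]
high comp 41 [179. 198.] [0.551 0.271 0.242]
caddy top [0.5016 0.2999] [0.2569 0.161 ] 2.3
bar n 262 [0.526  0.3052 0.1639] yaw 10.994021
caddy top [0.502  0.3072] [0.2585 0.1497] 5.1
bar n 287 [0.5319 0.3117 0.1638] yaw 13.996175
```

View pics/t13c.png

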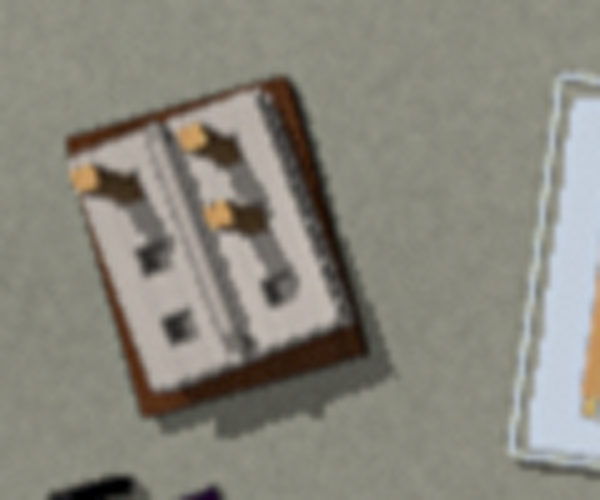

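```bash
python3 - <<'E'
from h import *
p,R=G([.551,.271,.243],yaw=21);print(p);go(p+[0,0,.15],R);go(p,R)
E
```

```text
[0.55706676 0.27332881 0.18214584]
shift [0.0629, 0.7246, -0.1224] turn [0.0934, -0.7637, 0.2979]
shift [0.0629, 0.7246, -0.4974] turn [0.0934, -0.7637, 0.2979]
```

play_rows([
  [[0.01,0.14,0],[0.02,-0.15,0.06]],
  [[0.02,0.28,0],[0.04,-0.3,0.12]],
  [[0.03,0.42,0],[0.07,-0.5,0.2]],
  [[0.05,0.56,0],[0.09,-0.7,0.28]],
  [[0.063,0.7,-0.03],[0.093,-0.764,0.298]],
  [[0.063,0.725,-0.1],[0.093,-0.764,0.298]],
  [[0.063,0.725,-0.15],[0.093,-0.764,0.298]],
  [[0.063,0.725,-0.15],[0.093,-0.764,0.298]],
])

```text
time: 25.28
tool_pos: [0.5557, 0.2729, 0.3192]
tcp_rot: [-1.216, -1.768, 1.244]
wrist_force: [0.2, -0.1, 0.2]
width: 0.382
```

```bash
python3 - <<'E'
from h import *
p,R=G([.551,.271,.243],yaw=21);print(p);go(p,R)
E
```

```text
[0.55706676 0.27332881 0.18214584]
shift [0.0033, 0.001, -0.3426] turn [0.0039, -0.0024, -0.0008]
```

play_rows([
  [[0.003,0.001,-0.1],[0,0,0]],
  [[0.003,0.001,-0.22],[0,0,0]],
  [[0.003,0.001,-0.3],[0,0,0]],
  [[0.003,0.001,-0.33],[0,0,0]],
  [[0.003,0.001,-0.335],[0,0,0]],
  [[0.003,0.001,-0.335],[0,0,0]],
])

```text
time: 26.02
tool_pos: [0.56, 0.2741, 0.1908]
tcp_rot: [-1.222, -1.774, 1.236]
wrist_force: [0.4, -0.1, 0.2]
width: 0.38
```

play_rows([
  [[0,0,0],[0,0,0]],
  [[0,0,0],[0,0,0]],
  [[0,0,0],[0,0,0]],
  [[0,0,0],[0,0,0]],
  [[0,0,0],[0,0,0]],
], gripper=1.0)

```text
time: 26.65
tool_pos: [0.5597, 0.2746, 0.1907]
tcp_rot: [-1.221, -1.776, 1.236]
wrist_force: [-0.4, 0.2, 6.2]
width: 0.155
```

play_rows([
  [[0,0,0.05],[0,0,0]],
  [[0,0,0.15],[0,0,0]],
  [[0,0,0.27],[0,0,0]],
  [[0,0,0.4],[0,0,0]],
  [[0,0,0.5],[0,0,0]],
  [[0,0,0.55],[0,0,0]],
  [[0,0,0.55],[0,0,0]],
])

```text
time: 27.52
tool_pos: [0.5588, 0.274, 0.4096]
tcp_rot: [-1.22, -1.774, 1.238]
wrist_force: [0.5, -0.7, -0.3]
width: 0.159
```

```bash
python3 - <<'E'
from h import *
im,_=shot('scene','s14'); shot('top','t14')
nxt(-.025,lx=-.1,foot=.147,tilt=-48,el=22,z=.070)
for r in cams.mark_of('top','tray')[:2]: print(r['conf'],w('top',r['xyz']))
E
```

```text
[0.5576639  0.27346796 0.40579149] 0.1560276677456132 [-0.02119283 -0.4136646  -0.81469563]
shift [-0.0692, -0.2587, -0.1145] turn [-0.0917, 0.7561, -0.2744]
shift [0.0399, -0.4638, -0.4568] turn [-0.0917, 0.7561, -0.2744]
shift [0.0399, -0.4638, -0.7568] turn [-0.0917, 0.7561, -0.2744]
0.95 [0.52775362 0.00998257 0.00098718]
0.53 [0.62420212 0.04658704 0.01077796]
```

View pics/s14.png

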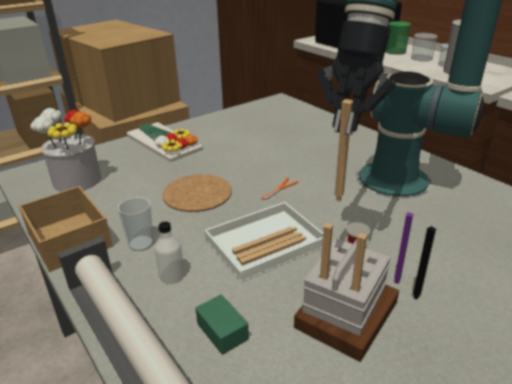

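View pics/t14.png

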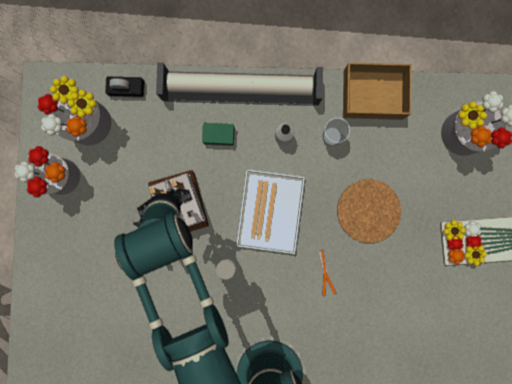

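play_rows([
  [[0,-0.03,0.02],[0,0.12,0]],
  [[-0.02,-0.08,0.02],[-0.02,0.3,-0.07]],
  [[-0.04,-0.14,0],[-0.04,0.48,-0.14]],
  [[-0.06,-0.2,-0.05],[-0.07,0.65,-0.2]],
  [[-0.069,-0.259,-0.114],[-0.092,0.756,-0.274]],
  [[-0.069,-0.259,-0.114],[-0.092,0.756,-0.274]],
])

```text
time: 28.42
tool_pos: [0.5298, 0.1686, 0.3568]
tcp_rot: [-0.915, -1.134, 1.369]
wrist_force: [0.4, 0.5, -0.6]
width: 0.156
```

play_rows([
  [[0.01,-0.14,-0.08],[-0.02,0.2,-0.06]],
  [[0.03,-0.28,-0.18],[-0.04,0.4,-0.12]],
  [[0.05,-0.4,-0.3],[-0.07,0.6,-0.18]],
  [[0.056,-0.464,-0.4],[-0.092,0.756,-0.274]],
  [[0.056,-0.464,-0.449],[-0.092,0.756,-0.274]],
  [[0.056,-0.464,-0.449],[-0.092,0.756,-0.274]],
  [[0.056,-0.464,-0.449],[-0.092,0.756,-0.274]],
])

```text
time: 29.3
tool_pos: [0.5544, -0.0139, 0.1869]
tcp_rot: [-0.605, -0.538, 1.379]
wrist_force: [0.5, 0.4, 0.6]
width: 0.154
```

```bash
python3 - <<'E'
from h import *
s=bot.read_state();print(s['q'].round(3),s['tool_pos'].round(4),s['wrist_force'],s['width'])
p,R=lay(-.025,lx=-.1,foot=.154,tilt=-48,el=22,z=.073);go(p,R)
im,_=shot('scene','s15')
E
```

```text
[-0.086  0.624  1.393  0.027  1.952 -1.539] [ 0.5544 -0.0139  0.1869] [0.4685947  0.43641973 0.56371186] 0.15430600847576442
shift [-0.005, -0.0059, -0.3166] turn [0.0003, 0.0131, -0.0034]
```

View pics/s15.png

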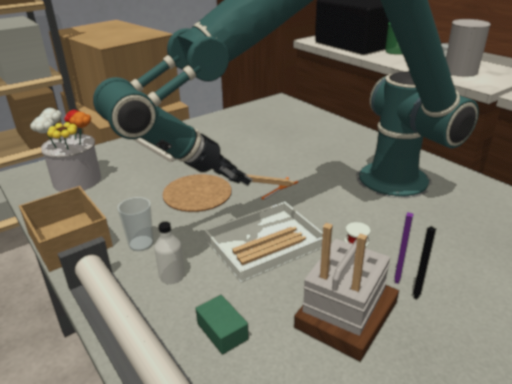

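play_rows([
  [[-0.004,-0.005,-0.1],[0,0.01,0]],
  [[-0.004,-0.005,-0.2],[0,0.01,0]],
  [[-0.004,-0.005,-0.27],[0,0.01,0]],
  [[-0.004,-0.005,-0.3],[0,0.01,0]],
  [[-0.004,-0.005,-0.31],[0,0.01,0]],
  [[-0.004,-0.005,-0.31],[0,0.01,0]],
])

```text
time: 30.1
tool_pos: [0.5524, -0.0174, 0.0602]
tcp_rot: [-0.597, -0.527, 1.38]
wrist_force: [-0.1, 0.0, -1.0]
width: 0.154
```

play_rows([
  [[0,0,0],[0,0,0]],
  [[0,0,0],[0,0,0]],
  [[0,0,0],[0,0,0]],
  [[0,0,0],[0,0,0]],
], gripper=0.62)

```text
time: 30.6
tool_pos: [0.5517, -0.0174, 0.0593]
tcp_rot: [-0.596, -0.526, 1.38]
wrist_force: [-0.8, -1.0, -0.5]
width: 0.38
```

play_rows([
  [[0,0,0.1],[0,0,0]],
  [[0,0,0.25],[0,0,0]],
  [[-0.02,0,0.4],[0.08,-0.2,0.06]],
  [[-0.05,0,0.54],[0.083,-0.4,0.12]],
  [[-0.05,0,0.68],[0.083,-0.6,0.18]],
  [[-0.05,0,0.76],[0.09,-0.757,0.27]],
  [[-0.05,0,0.76],[0.09,-0.757,0.27]],
  [[-0.05,0,0.76],[0.09,-0.757,0.27]],
])

```text
time: 31.6
tool_pos: [0.5311, -0.0174, 0.3629]
tcp_rot: [-0.917, -1.135, 1.367]
wrist_force: [0.4, 0.4, -0.3]
width: 0.382
```

```bash
python3 - <<'E'
from h import *
s=bot.read_state();print(s['q'].round(3),s['tool_pos'].round(4),s['wrist_force'],s['width'])
im,_=shot('scene','s16'); im,d=shot('top','t16')
tops(d)
for r in cams.mark_of('scene','caddy_handle')[:1]: print(r['conf'],w('scene',r['xyz']))
E
```

```text
[-0.091  0.111  1.567  0.018  1.723 -1.789] [ 0.5311 -0.0174  0.3629] [ 0.39671254  0.37041812 -0.30253051] 0.3822525578703359
high comp 43 [175. 183.] [0.592 0.286 0.243]
high comp 44 [153. 191.] [0.57  0.345 0.24 ]
0.96 [0.54319293 0.303502   0.15719569]
```

View pics/s16.png

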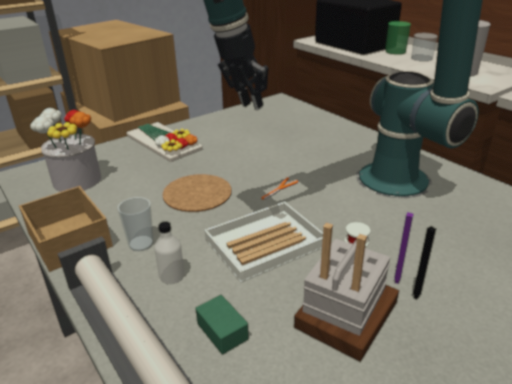

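View pics/t16.png

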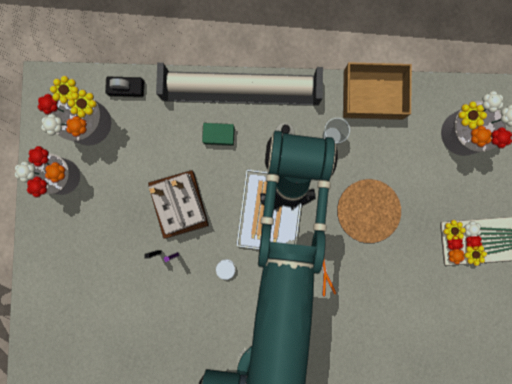

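Four stakes now lie flat in the tray. Next is stake 5, the far one on the +y side at (.570,.345).

```bash
python3 - <<'E'
from h import *
p,R=G([.570,.345,.243],yaw=21);print(p);go(p+[0,0,.16],R);go(p,R)
E
```

```text
[0.57606676 0.34732881 0.18214584]
shift [0.1121, 0.9119, -0.0461] turn [0.0958, -0.7677, 0.2783]
shift [0.1121, 0.9119, -0.4461] turn [0.0958, -0.7677, 0.2783]
```

play_rows([
  [[0.01,0.14,0.02],[0.02,-0.12,0.06]],
  [[0.03,0.28,0.04],[0.04,-0.24,0.12]],
  [[0.05,0.42,0.04],[0.07,-0.4,0.18]],
  [[0.07,0.56,0.03],[0.09,-0.56,0.24]],
  [[0.09,0.7,0.01],[0.096,-0.7,0.278]],
  [[0.11,0.84,-0.02],[0.096,-0.768,0.278]],
  [[0.112,0.912,-0.046],[0.096,-0.768,0.278]],
  [[0.112,0.912,-0.046],[0.096,-0.768,0.278]],
  [[0.112,0.912,-0.046],[0.096,-0.768,0.278]],
])

```text
time: 32.88
tool_pos: [0.5765, 0.3469, 0.3431]
tcp_rot: [-1.22, -1.772, 1.239]
wrist_force: [-0.6, -0.9, 0.3]
width: 0.38
```

```bash
python3 - <<'E'
from h import *
p,R=G([.57,.345,.243],yaw=21);print(p);go(p,R)
E
```

```text
[0.57606676 0.34732881 0.18214584]
shift [-0.0011, 0.0011, -0.4024] turn [0.0014, 0.0038, 0.0004]
```

play_rows([
  [[0,0,-0.12],[0,0,0]],
  [[0,0,-0.25],[0,0,0]],
  [[0,0,-0.34],[0,0,0]],
  [[0,0,-0.39],[0,0,0]],
  [[0,0,-0.4],[0,0,0]],
  [[0,0,-0.4],[0,0,0]],
])

```text
time: 33.62
tool_pos: [0.5777, 0.3476, 0.1866]
tcp_rot: [-1.222, -1.776, 1.234]
wrist_force: [-0.3, 0.7, -0.1]
width: 0.383
```

play_rows([
  [[0,0,0],[0,0,0]],
  [[0,0,0],[0,0,0]],
  [[0,0,0],[0,0,0]],
  [[0,0,0],[0,0,0]],
  [[0,0,0],[0,0,0]],
], gripper=1.0)

```text
time: 34.25
tool_pos: [0.5778, 0.3484, 0.1875]
tcp_rot: [-1.222, -1.778, 1.232]
wrist_force: [-0.8, -0.9, 5.6]
width: 0.154
```

play_rows([
  [[0,0,0.05],[0,0,0]],
  [[0,0,0.15],[0,0,0]],
  [[0,0,0.27],[0,0,0]],
  [[0,0,0.4],[0,0,0]],
  [[0,0,0.5],[0,0,0]],
  [[0,0,0.55],[0,0,0]],
  [[0,0,0.55],[0,0,0]],
])

```text
time: 35.12
tool_pos: [0.5768, 0.3476, 0.407]
tcp_rot: [-1.222, -1.777, 1.234]
wrist_force: [-0.6, -0.6, -0.2]
width: 0.157
```

```bash
python3 - <<'E'
from h import *
im,_=shot('scene','s17'); shot('top','t17')
nxt(-.05,lx=-.1,foot=.15,tilt=-48,el=22,z=.072)
for r in cams.mark_of('top','tray')[:2]: print(r['conf'],w('top',r['xyz']))
E
```

```text
[0.57568161 0.34694138 0.40241906] 0.15504562351085374 [ 1.49076384  0.24520961 -0.43272613]
shift [-0.1142, -0.4424, -0.106] turn [-0.092, 0.758, -0.2738]
shift [0.0392, -0.5267, -0.4518] turn [-0.092, 0.758, -0.2738]
shift [0.0392, -0.5267, -0.7518] turn [-0.092, 0.758, -0.2738]
0.56 [0.52401044 0.00877732 0.00239995]
```

View pics/s17.png

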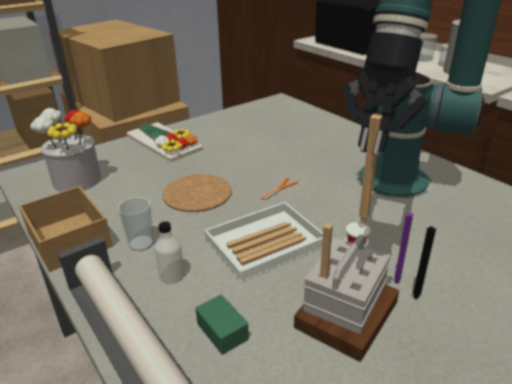

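View pics/t17.png

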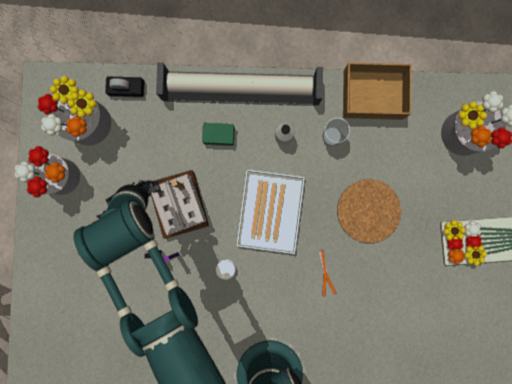

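```bash
python3 - <<'E'
from h import *
im=cv2.imread('pics/s17.png');a=cv2.resize(im[60:250,310:440],None,fx=3,fy=3,interpolation=2)
im=cv2.imread('pics/s10.png');b=cv2.resize(im[60:250,310:440],None,fx=3,fy=3,interpolation=2)
cv2.imwrite('pics/cmp.png',np.hstack([a,b]))
print(px('scene',[.5757,.347,.4024]))
for r in cams.mark_of('scene','stake5_top'): print(r['conf'],w('scene',r['xyz']),px('scene',w('scene',r['xyz'])))
for r in cams.mark_of('scene','stake5'): print(r['conf'],w('scene',r['xyz']),px('scene',w('scene',r['xyz'])))
E
```

```text
[369.35524399 154.4395296 ]
0.95 [ 0.61566059 -0.02517245  0.01205196] [226.99725991 245.74299003]
0.52 [0.43415438 0.06525955 0.00754884] [304.93926724 237.18045583]
0.97 [0.42567047 0.02640726 0.01119341] [297.47455175 227.87051967]
0.86 [ 0.38605458  0.37085949 -0.00466576] [415.3228401  300.02438886]
0.82 [0.37757654 0.310744   0.00083527] [395.85209247 281.53593818]
0.73 [0.5677293  0.3456613  0.26724708] [363.08984718 223.31379849]
0.7 [0.43387721 0.06625526 0.00861736] [305.29534542 236.99282723]
0.63 [ 0.42619998 -0.002666    0.01270521] [290.17047475 222.48014599]
0.52 [0.43257182 0.04809555 0.01109747] [301.00084486 232.72121372]
```

View pics/cmp.png

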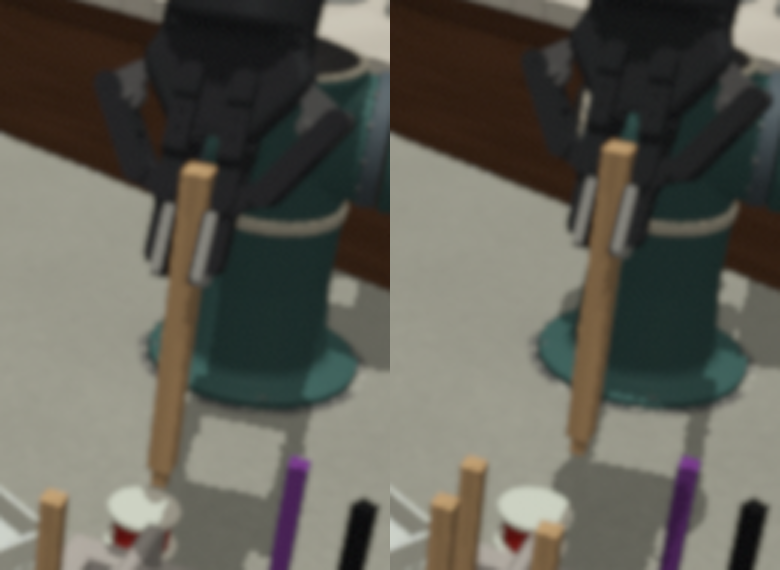

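play_rows([
  [[0,-0.03,0.02],[0,0.12,0]],
  [[-0.03,-0.12,0.02],[-0.02,0.3,-0.07]],
  [[-0.06,-0.24,0],[-0.04,0.48,-0.14]],
  [[-0.09,-0.36,-0.05],[-0.07,0.65,-0.2]],
  [[-0.114,-0.442,-0.106],[-0.092,0.758,-0.274]],
  [[-0.114,-0.442,-0.106],[-0.092,0.758,-0.274]],
])

```text
time: 36.12
tool_pos: [0.5302, 0.1683, 0.3576]
tcp_rot: [-0.917, -1.136, 1.365]
wrist_force: [0.7, 0.4, -0.5]
width: 0.156
```

play_rows([
  [[0.01,-0.14,-0.08],[-0.02,0.2,-0.06]],
  [[0.03,-0.28,-0.18],[-0.04,0.4,-0.12]],
  [[0.04,-0.42,-0.3],[-0.07,0.6,-0.18]],
  [[0.044,-0.527,-0.4],[-0.092,0.758,-0.274]],
  [[0.044,-0.527,-0.45],[-0.092,0.758,-0.274]],
  [[0.044,-0.527,-0.45],[-0.092,0.758,-0.274]],
  [[0.044,-0.527,-0.45],[-0.092,0.758,-0.274]],
])

```text
time: 37.0
tool_pos: [0.5493, -0.0389, 0.1843]
tcp_rot: [-0.602, -0.535, 1.377]
wrist_force: [0.8, -0.4, 0.4]
width: 0.158
```

```bash
python3 - <<'E'
from h import *
s=bot.read_state();print(s['q'].round(3),s['tool_pos'].round(4),s['wrist_force'],s['width'])
p,R=lay(-.05,lx=-.1,foot=.152,tilt=-48,el=22,z=.073);go(p,R)
im,_=shot('scene','s18')
E
```

```text
[-0.118  0.622  1.402  0.003  1.949 -1.568] [ 0.5493 -0.0389  0.1843] [ 0.75437102 -0.39856671  0.40412124] 0.15804146345423684
shift [-0.0044, -0.005, -0.31] turn [-0.0002, 0.0082, -0.0009]
```

View pics/s18.png

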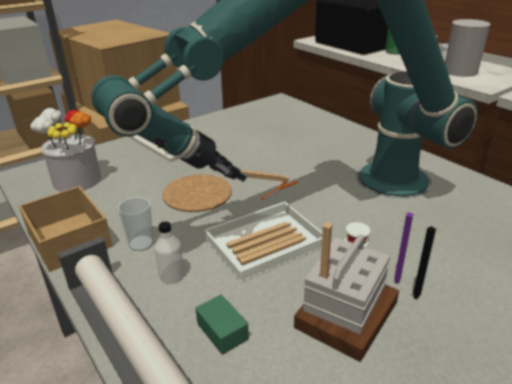

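play_rows([
  [[-0.004,-0.003,-0.1],[0,0.008,0]],
  [[-0.004,-0.003,-0.2],[0,0.008,0]],
  [[-0.004,-0.003,-0.27],[0,0.008,0]],
  [[-0.004,-0.003,-0.295],[0,0.008,0]],
  [[-0.004,-0.003,-0.303],[0,0.008,0]],
  [[-0.004,-0.003,-0.303],[0,0.008,0]],
])

```text
time: 37.8
tool_pos: [0.5477, -0.0414, 0.0624]
tcp_rot: [-0.598, -0.528, 1.378]
wrist_force: [-0.2, -0.0, 0.0]
width: 0.153
```

play_rows([
  [[0,0,0],[0,0,0]],
  [[0,0,0],[0,0,0]],
  [[0,0,0],[0,0,0]],
  [[0,0,0],[0,0,0]],
], gripper=0.62)

```text
time: 38.3
tool_pos: [0.5469, -0.0414, 0.0614]
tcp_rot: [-0.597, -0.527, 1.378]
wrist_force: [0.3, -0.4, -0.5]
width: 0.381
```

play_rows([
  [[0,0,0.1],[0,0,0]],
  [[0,0,0.25],[0,0,0]],
  [[-0.02,0,0.4],[0.08,-0.2,0.06]],
  [[-0.05,0,0.54],[0.083,-0.4,0.12]],
  [[-0.05,0,0.68],[0.083,-0.6,0.18]],
  [[-0.05,0,0.76],[0.09,-0.757,0.27]],
  [[-0.05,0,0.76],[0.09,-0.757,0.27]],
  [[-0.05,0,0.76],[0.09,-0.757,0.27]],
])

```text
time: 39.3
tool_pos: [0.5263, -0.0413, 0.3649]
tcp_rot: [-0.918, -1.136, 1.365]
wrist_force: [0.7, -0.5, -0.9]
width: 0.382
```

```bash
python3 - <<'E'
from h import *
s=bot.read_state();print(s['q'].round(3),s['tool_pos'].round(4),s['wrist_force'],s['width'])
im,_=shot('scene','s19'); im,d=shot('top','t19')
tops(d)
p,R=G([.592,.286,.243],yaw=21);print(p);go(p+[0,0,.16],R)
E
```

```text
[-0.131  0.104  1.571  0.009  1.725 -1.829] [ 0.5263 -0.0413  0.3649] [ 0.65581629 -0.50660666 -0.88954922] 0.38236829079691337
high comp 44 [175. 184.] [0.589 0.284 0.242]
[0.59806676 0.28832881 0.18214584]
shift [0.1793, 0.8242, -0.0517] turn [0.0938, -0.7658, 0.279]
```

View pics/s19.png

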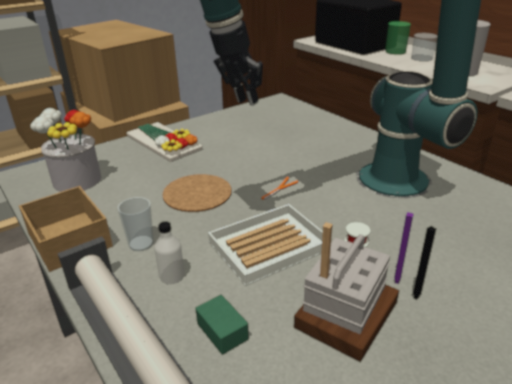

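View pics/t19.png

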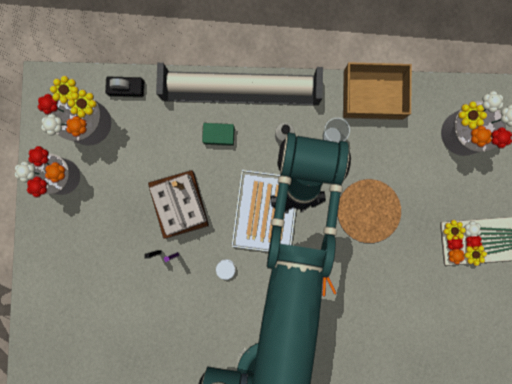

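play_rows([
  [[0.02,0.13,0.02],[0.02,-0.12,0.06]],
  [[0.05,0.26,0.04],[0.04,-0.24,0.12]],
  [[0.08,0.4,0.04],[0.07,-0.4,0.18]],
  [[0.11,0.54,0.03],[0.09,-0.56,0.24]],
  [[0.14,0.67,0.01],[0.094,-0.7,0.278]],
  [[0.172,0.79,-0.02],[0.094,-0.766,0.279]],
  [[0.172,0.819,-0.05],[0.094,-0.766,0.279]],
  [[0.172,0.819,-0.05],[0.094,-0.766,0.279]],
  [[0.172,0.819,-0.05],[0.094,-0.766,0.279]],
])

```text
time: 40.52
tool_pos: [0.5961, 0.2851, 0.3445]
tcp_rot: [-1.221, -1.771, 1.238]
wrist_force: [0.3, -0.7, -0.5]
width: 0.377
```

```bash
python3 - <<'E'
from h import *
p,R=G([.589,.284,.243],yaw=21);print(p);go(p,R)
im,d=shot('top','t20')
for r in cams.mark_of('top','tray')[:2]: print(r['conf'],w('top',r['xyz']))
cv2.imwrite('pics/t20c.png',cv2.resize(im[150:270,140:320],None,fx=4,fy=4,interpolation=2)[:,:,::-1])
E
```

```text
[0.59506676 0.28632881 0.18214584]
shift [-0.0026, 0.0031, -0.4059] turn [0.0007, 0.0044, 0.0015]
0.63 [ 0.52190429  0.02302489 -0.00148734]
```

View pics/t20c.png

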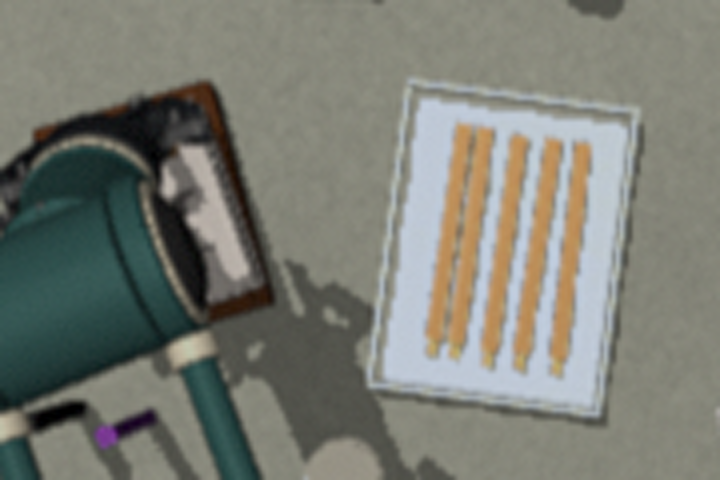

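play_rows([
  [[-0.002,0.003,-0.12],[0,0,0]],
  [[-0.002,0.003,-0.25],[0,0,0]],
  [[-0.002,0.003,-0.34],[0,0,0]],
  [[-0.002,0.003,-0.39],[0,0,0]],
  [[-0.002,0.003,-0.404],[0,0,0]],
  [[-0.002,0.003,-0.404],[0,0,0]],
])

```text
time: 41.38
tool_pos: [0.5956, 0.287, 0.1846]
tcp_rot: [-1.222, -1.774, 1.235]
wrist_force: [-1.7, 1.1, 0.5]
width: 0.379
```

play_rows([
  [[0,0,0],[0,0,0]],
  [[0,0,0],[0,0,0]],
  [[0,0,0],[0,0,0]],
  [[0,0,0],[0,0,0]],
  [[0,0,0],[0,0,0]],
], gripper=1.0)

```text
time: 42.0
tool_pos: [0.5962, 0.288, 0.186]
tcp_rot: [-1.222, -1.777, 1.234]
wrist_force: [-1.3, -0.4, 5.7]
width: 0.15
```

play_rows([
  [[0,0,0.05],[0,0,0]],
  [[0,0,0.15],[0,0,0]],
  [[0,0,0.27],[0,0,0]],
  [[0,0,0.4],[0,0,0]],
  [[0,0,0.5],[0,0,0]],
  [[0,0,0.55],[0,0,0]],
  [[0,0,0.55],[0,0,0]],
])

```text
time: 42.88
tool_pos: [0.5952, 0.2876, 0.4049]
tcp_rot: [-1.221, -1.776, 1.235]
wrist_force: [-0.1, -0.2, -1.6]
width: 0.154
```

```bash
cat >> h.py <<'E'
def bp(cam,uv,z):
    c=cams.calibration(cam);K=np.array(c['mtx']);R=np.array(c['R']);t=np.array(c['t'])
    r=R.T@np.linalg.inv(K)@np.array([uv[0],uv[1],1]);o=-R.T@t
    return o+r*(z-o[2])/r[2]
E
python3 - <<'E'
from h import *
C=[bp('top',(140+u/4,150+v/4),.035) for u,v in [(410,82),(638,110),(602,418),(370,387)]]
C=np.array(C);print(C.round(3));c=C.mean(0)[:2];l=(C[0]+C[1]-C[2]-C[3])/2;print(c,np.degrees(np.arctan2(l[1],l[0])),np.linalg.norm(l))
im,_=shot('scene','s21'); shot('top','t21')
nxt(.068,lx=-.1,foot=.150,tilt=-48,el=22,z=.072,tr=dict(c=c,yaw=-7))
E
```

```text
[[ 0.652  0.105  0.035]
 [ 0.634 -0.08   0.035]
 [ 0.387 -0.057  0.035]
 [ 0.406  0.129  0.035]]
[0.51980921 0.02429589] -5.501005262437675 0.24797109457629452
[0.5940322  0.28708193 0.40086959] 0.15904128968620748 [ 0.83330414  0.6743278  -1.22340909]
shift [-0.1601, -0.2927, -0.1022] turn [-0.0922, 0.7574, -0.2739]
shift [0.0572, -0.2031, -0.4518] turn [-0.0922, 0.7574, -0.2739]
shift [0.0572, -0.2031, -0.7518] turn [-0.0922, 0.7574, -0.2739]
```

View pics/s21.png

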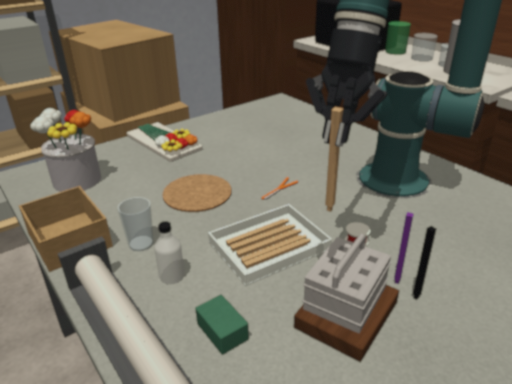

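View pics/t21.png

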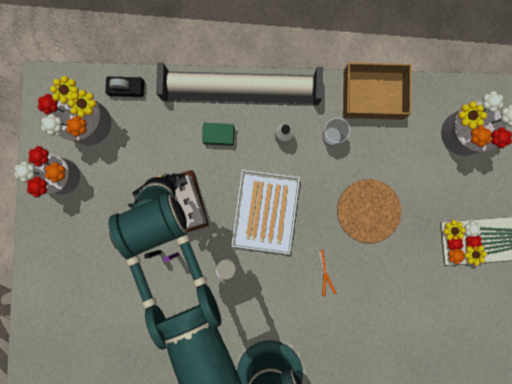

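play_rows([
  [[0,-0.03,0.02],[0,0.12,0]],
  [[-0.04,-0.08,0.02],[-0.02,0.3,-0.07]],
  [[-0.08,-0.15,0],[-0.04,0.48,-0.14]],
  [[-0.12,-0.22,-0.05],[-0.07,0.65,-0.2]],
  [[-0.16,-0.293,-0.102],[-0.092,0.757,-0.274]],
  [[-0.16,-0.293,-0.102],[-0.092,0.757,-0.274]],
])

```text
time: 43.72
tool_pos: [0.5293, 0.1684, 0.357]
tcp_rot: [-0.916, -1.135, 1.367]
wrist_force: [0.2, 0.2, -0.3]
width: 0.155
```

play_rows([
  [[0.01,-0.06,-0.08],[-0.02,0.2,-0.06]],
  [[0.03,-0.12,-0.18],[-0.04,0.4,-0.12]],
  [[0.05,-0.18,-0.3],[-0.07,0.6,-0.18]],
  [[0.057,-0.203,-0.4],[-0.092,0.757,-0.274]],
  [[0.057,-0.203,-0.452],[-0.092,0.757,-0.274]],
  [[0.057,-0.203,-0.452],[-0.092,0.757,-0.274]],
  [[0.057,-0.203,-0.452],[-0.092,0.757,-0.274]],
])

```text
time: 44.6
tool_pos: [0.5545, 0.0902, 0.1856]
tcp_rot: [-0.605, -0.539, 1.377]
wrist_force: [0.8, 0.4, 0.4]
width: 0.154
```

```bash
python3 - <<'E'
from h import *
s=bot.read_state();print(s['q'].round(3),s['tool_pos'].round(4),s['wrist_force'],s['width'])
p,R=lay(.068,lx=-.1,foot=.15,tilt=-48,el=22,z=.072,tr=dict(c=(.52,.0243),yaw=-7));go(p,R)
im,_=shot('scene','s22')
E
```

```text
[ 0.042  0.626  1.391  0.13   1.942 -1.414] [0.5545 0.0902 0.1856] [0.84830366 0.40117309 0.40991702] 0.15368949880116886
shift [-0.0037, -0.0037, -0.3157] turn [-0.0008, 0.0141, -0.0022]
```

View pics/s22.png

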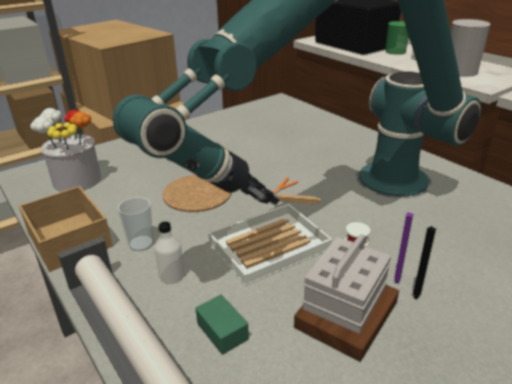

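play_rows([
  [[-0.004,-0.003,-0.1],[0,0.012,0]],
  [[-0.004,-0.003,-0.2],[0,0.012,0]],
  [[-0.004,-0.003,-0.27],[0,0.012,0]],
  [[-0.004,-0.003,-0.295],[0,0.012,0]],
  [[-0.004,-0.003,-0.308],[0,0.012,0]],
  [[-0.004,-0.003,-0.308],[0,0.012,0]],
])

```text
time: 45.4
tool_pos: [0.5527, 0.0879, 0.0597]
tcp_rot: [-0.596, -0.526, 1.379]
wrist_force: [0.1, 0.1, -0.0]
width: 0.155
```

play_rows([
  [[0,0,0],[0,0,0]],
  [[0,0,0],[0,0,0]],
  [[0,0,0],[0,0,0]],
  [[0,0,0],[0,0,0]],
], gripper=0.62)

```text
time: 45.9
tool_pos: [0.5521, 0.0878, 0.059]
tcp_rot: [-0.595, -0.525, 1.379]
wrist_force: [0.2, -0.1, 0.6]
width: 0.381
```

play_rows([
  [[0,0,0.1],[0,0,0]],
  [[0,0,0.25],[0,0,0]],
  [[-0.02,0,0.4],[0.08,-0.2,0.06]],
  [[-0.08,0.06,0.54],[0.083,-0.4,0.12]],
  [[-0.14,0.14,0.68],[0.083,-0.6,0.18]],
  [[-0.2,0.24,0.78],[0.09,-0.757,0.27]],
  [[-0.25,0.34,0.78],[0.09,-0.757,0.27]],
  [[-0.25,0.36,0.78],[0.09,-0.757,0.27]],
  [[-0.25,0.36,0.78],[0.09,-0.757,0.27]],
])

```text
time: 47.02
tool_pos: [0.4518, 0.2318, 0.3703]
tcp_rot: [-0.916, -1.135, 1.368]
wrist_force: [-1.3, -0.5, -1.0]
width: 0.38
```

```bash
python3 - <<'E'
from h import *
s=bot.read_state();print(s['q'].round(3),s['tool_pos'].round(4),s['wrist_force'],s['width'])
im,d=shot('scene','s23'); im2,d2=shot('top','t23'); np.save('t23.npy',d2)
cv2.imwrite('pics/t23c.png',cv2.resize(im2[150:270,130:330],None,fx=4,fy=4,interpolation=2)[:,:,::-1])
W=cloud('top',d2)[175:245,235:300]; print('tray z max',np.nanpercentile(W[...,2],[50,95,99,100]))
for n in ['caddy','caddy_handle','cork_mat']:
  for c in ['top','scene']:
    for r in cams.mark_of(c,n)[:1]: print(n,c,r['conf'],w(c,r['xyz']))
E
```

```text
[ 0.341  0.036  1.633  0.124  1.701 -1.357] [0.4518 0.2318 0.3703] [-1.33457311 -0.46619578 -0.98392389] 0.37971888411999555
tray z max [0.00740835 0.0282473  0.03654214 0.04413152]
caddy top 0.53 [0.61186262 0.01402981 0.01130982]
caddy scene 0.71 [0.53554115 0.29830216 0.04051719]
caddy_handle scene 0.97 [0.53936898 0.29613345 0.1591583 ]
cork_mat top 0.69 [ 0.41983304 -0.01854282  0.00975925]
cork_mat scene 0.57 [ 0.53335553 -0.31269625  0.00363762]
```

View pics/s23.png

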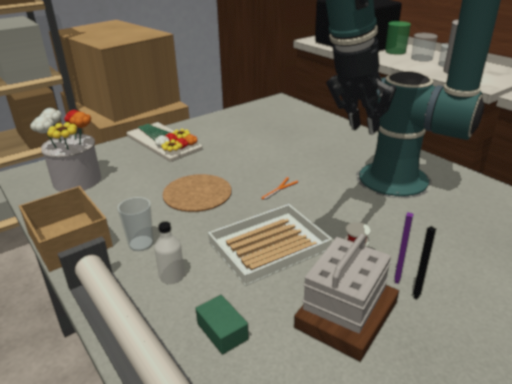

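View pics/t23c.png

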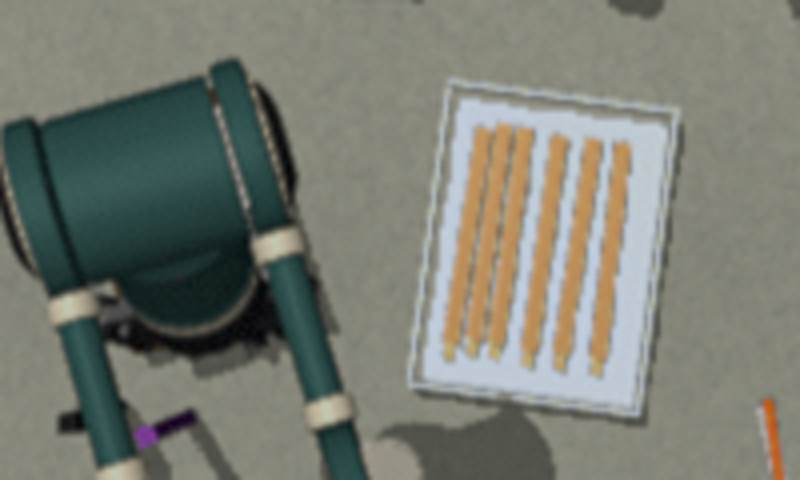

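```bash
python3 - <<'E'
from h import *
im,d=shot('scene','s24'); W=cloud('scene',d)
P=W.reshape(-1,3);m=(P[:,2]>.145)&(P[:,2]<.172)&(abs(P[:,0]-.54)<.09)&(abs(P[:,1]-.3)<.06)
b=P[m];v=cv2.fitLine(b[:,:2].astype(np.float32),cv2.DIST_HUBER,0,.01,.01).ravel()
print(len(b),b.mean(0),np.degrees(np.arctan2(v[1],v[0])),b[:,2].max()); t=(b[:,:2]-v[2:])@v[:2];print(np.percentile(t,[1,99]),v[2:],v[2:]+v[:2]*np.mean(np.percentile(t,[1,99])))
m=(P[:,2]>.118)&(P[:,2]<.132)&(abs(P[:,0]-.54)<.11)&(abs(P[:,1]-.3)<.11);c=P[m];r=cv2.minAreaRect(c[:,:2].astype(np.float32));print(r)
cv2.imwrite('pics/s24c.png',cv2.resize(im[210:350,280:420],None,fx=4,fy=4,interpolation=2)[:,:,::-1])
E
```

```text
347 [0.54924609 0.30601082 0.160784  ] 20.079403 0.16629645644802132
[-0.06967767  0.06736567] [0.5405541 0.30345  ] [0.53946837 0.30305311]
((0.5353426337242126, 0.2991162836551666), (0.15546447038650513, 0.1209382638335228), 20.371248245239258)
```

View pics/s24c.png

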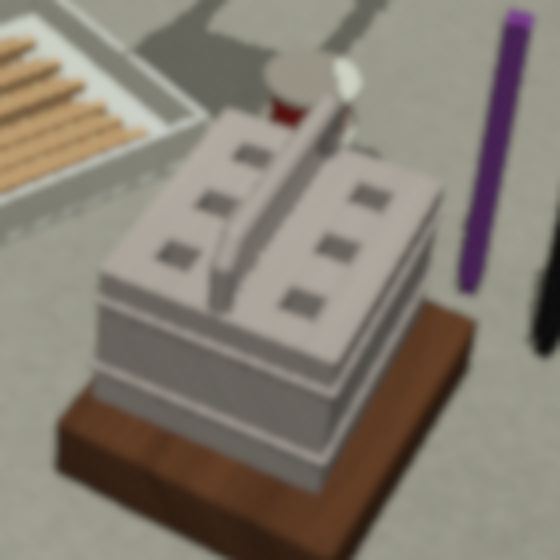

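```bash
python3 - <<'E'
from h import *
p,R=G(None,20.3,0,grasp=[.5375,.300,.161]);print(p);go(p+[0,0,.1],R)
E
```

```text
[0.5375 0.3    0.142 ]
shift [0.2128, 0.1718, -0.3211] turn [-0.0155, -0.3314, 0.2889]
```

play_rows([
  [[0.05,0.04,-0.05],[0,-0.1,0.1]],
  [[0.12,0.1,-0.1],[-0.01,-0.25,0.2]],
  [[0.213,0.172,-0.18],[-0.0155,-0.331,0.289]],
  [[0.213,0.172,-0.3],[-0.0155,-0.331,0.289]],
  [[0.213,0.172,-0.32],[-0.0155,-0.331,0.289]],
  [[0.213,0.172,-0.32],[-0.0155,-0.331,0.289]],
  [[0.213,0.172,-0.32],[-0.0155,-0.331,0.289]],
], gripper=0.55)

```text
time: 48.35
tool_pos: [0.5386, 0.3008, 0.2456]
tcp_rot: [-1.022, -1.47, 1.463]
wrist_force: [0.6, -0.5, 0.7]
width: 0.447
```

```bash
python3 - <<'E'
from h import *
p,R=G(None,20.3,0,grasp=[.5375,.300,.161]);print(bot.read_state()['tool_pos']);go(p,R)
im,d=shot('scene','s25');cv2.imwrite('pics/s25c.png',cv2.resize(im[140:350,270:430],None,fx=2.8,fy=2.8,interpolation=2)[:,:,::-1])
im,d=shot('top','t25');W=cloud('top',d)
r=cams.regions_of('top','cork_mat')[0]; ys,xs=np.nonzero(r['mask']);print(r['conf'],xs.min(),xs.max(),ys.min(),ys.max()); (c,rad)=cv2.minEnclosingCircle(np.stack([xs,ys],1).astype(np.float32));print(c,rad,bp('top',c,.01), bp('top',((xs.min()+xs.max())/2,(ys.min()+ys.max())/2),.01))
E
```

```text
[0.53857983 0.30084714 0.24560617]
shift [-0.0027, -0.0021, -0.259] turn [-0.0026, 0.005, -0.0008]
0.43 269 278 187 239
(273.0, 213.0) 26.305992126464844 [0.51795593 0.00199681 0.01      ] [5.18001482e-01 3.65577411e-04 1.00000000e-02]
```

View pics/s25c.png

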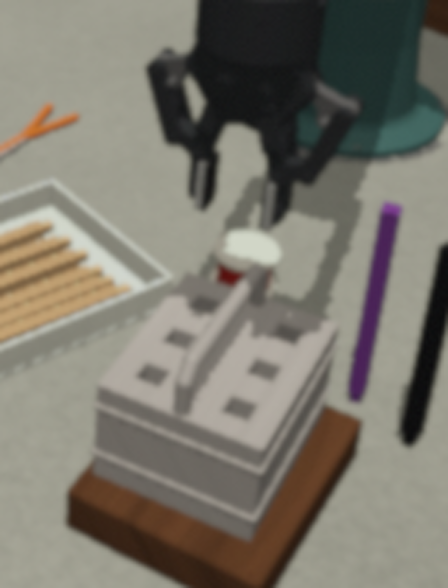

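play_rows([
  [[-0.003,-0.002,-0.1],[0,0.005,0]],
  [[-0.003,-0.002,-0.2],[0,0.005,0]],
  [[-0.003,-0.002,-0.25],[0,0.005,0]],
  [[-0.003,-0.002,-0.265],[0,0.005,0]],
  [[-0.003,-0.002,-0.265],[0,0.005,0]],
  [[-0.003,-0.002,-0.265],[0,0.005,0]],
])

```text
time: 49.25
tool_pos: [0.5373, 0.3005, 0.1388]
tcp_rot: [-1.018, -1.467, 1.465]
wrist_force: [-0.1, -0.2, 0.2]
width: 0.454
```

play_rows([
  [[0,0,0],[0,0,0]],
  [[0,0,0],[0,0,0]],
  [[0,0,0],[0,0,0]],
  [[0,0,0],[0,0,0]],
  [[0,0,0],[0,0,0]],
  [[0,0,0],[0,0,0]],
], gripper=1.0, squeeze=110)

```text
time: 50.0
tool_pos: [0.5369, 0.2995, 0.138]
tcp_rot: [-1.018, -1.465, 1.467]
wrist_force: [1.0, -3.2, 5.6]
width: 0.107
```

```bash
python3 - <<'E'
from h import *
s=bot.read_state();print(s['tool_pos'],s['width'],s['wrist_force'])
im,d=shot('scene','s26');cv2.imwrite('pics/s26c.png',cv2.resize(im[140:350,270:430],None,fx=2.8,fy=2.8,interpolation=2)[:,:,::-1])
im,d=shot('top','t26')
for r in cams.regions_of('top','cork_mat')[:3]:
    ys,xs=np.nonzero(r['mask']);(c,rad)=cv2.minEnclosingCircle(np.stack([xs,ys],1).astype(np.float32));print(r['conf'],c,rad,bp('top',c,.01))
for r in cams.mark_of('top','cork_mat')[:3]: print(r['conf'],w('top',r['xyz']))
E
```

```text
[0.53691503 0.29952087 0.1379958 ] 0.1066249713953996 [ 1.03385421 -3.16742212  5.5549385 ]
0.75 (368.6211853027344, 211.22235107421875) 32.64041519165039 [ 0.5324637  -0.30985238  0.01      ]
0.7 [0.42621033 0.10408291 0.01007478]
0.56 [ 0.53611312 -0.3153101  -0.00262067]
0.18 [0.43227962 0.06473643 0.01281849]
```

View pics/s26c.png

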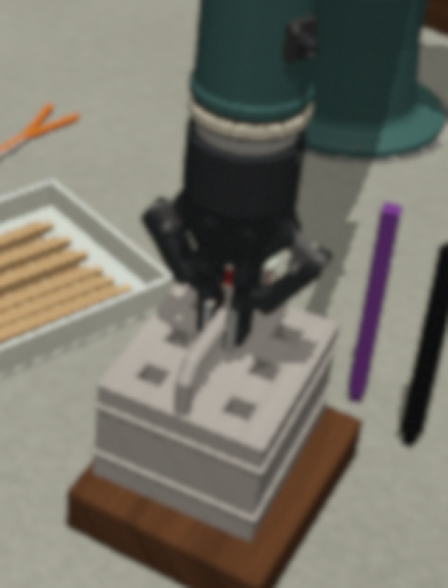

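View pics/t26.png

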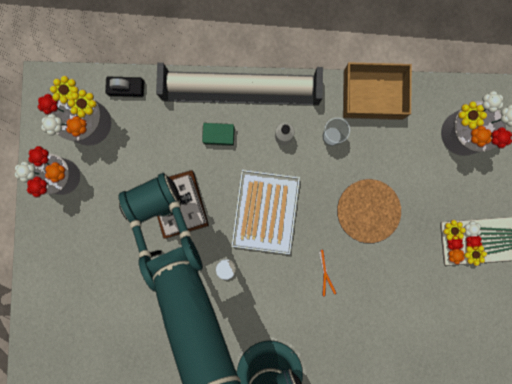

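play_rows([
  [[0,0,0.02],[0,0,0]],
  [[0,0,0.06],[0,0,0]],
  [[0,0,0.1],[0,0,0]],
  [[0,0,0.12],[0,0,0]],
  [[0,0,0.12],[0,0,0]],
])

```text
time: 50.82
tool_pos: [0.5367, 0.3003, 0.1863]
tcp_rot: [-1.017, -1.466, 1.465]
wrist_force: [-0.2, -0.1, -4.3]
width: 0.108
```

```bash
python3 - <<'E'
from h import *
s=bot.read_state();print(s['tool_pos'],s['width'],s['wrist_force'])
im,d=shot('scene','s27');cv2.imwrite('pics/s27c.png',cv2.resize(im[140:350,250:430],None,fx=2.8,fy=2.8,interpolation=2)[:,:,::-1])
E
```

```text
[0.53671817 0.30027206 0.18625788] 0.10829271119637113 [-0.21930248 -0.05805753 -4.26798824]
```

View pics/s27c.png

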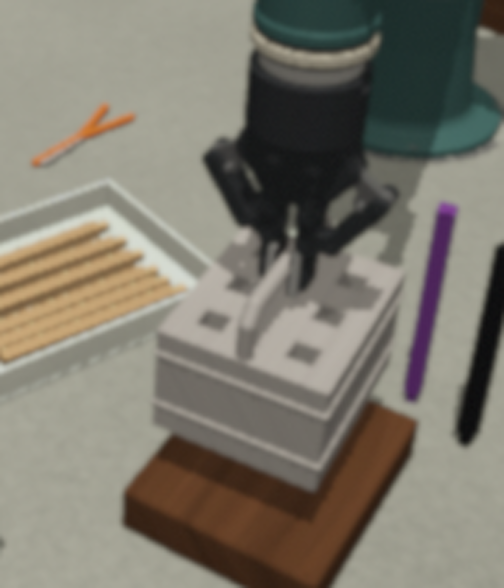

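play_rows([
  [[0,-0.02,0.03],[0,0,-0.02]],
  [[0,-0.07,0.05],[0,0,-0.06]],
  [[0,-0.15,0.05],[0,0,-0.12]],
  [[0,-0.25,0.05],[0,0,-0.19]],
  [[0,-0.36,0.05],[0,0,-0.26]],
  [[0,-0.47,0.05],[0,0,-0.33]],
  [[0,-0.58,0.05],[0,0,-0.4]],
  [[0,-0.67,0.05],[0,0,-0.46]],
  [[0,-0.73,0.05],[0,0,-0.5]],
  [[0,-0.76,0.05],[0,0,-0.52]],
])

```text
time: 52.12
tool_pos: [0.5356, -0.0065, 0.2054]
tcp_rot: [-1.233, -1.166, 1.168]
wrist_force: [0.5, 0.5, -4.3]
width: 0.103
```

play_rows([
  [[0,-0.06,0],[0,0,-0.04]],
  [[0,-0.14,0],[0,0,-0.1]],
  [[0,-0.24,0],[0,0,-0.16]],
  [[0,-0.35,0],[0,0,-0.23]],
  [[0,-0.46,0],[0,0,-0.3]],
  [[0,-0.57,0],[0,0,-0.37]],
  [[-0.003,-0.66,0],[0,0,-0.43]],
  [[-0.006,-0.73,0],[0,0,-0.48]],
  [[-0.006,-0.76,0],[0,0,-0.5]],
  [[-0.006,-0.76,0],[0,0,-0.5]],
])

```text
time: 53.38
tool_pos: [0.5335, -0.3083, 0.2048]
tcp_rot: [-1.384, -0.874, 0.874]
wrist_force: [0.3, -0.7, -5.3]
width: 0.105
```

```bash
python3 - <<'E'
from h import *
s=bot.read_state();print(s['tool_pos'],s['width'],s['wrist_force'],s['q'].round(3))
im,d=shot('scene','s28');im,d=shot('top','t28')
for c in ['scene','top']:
  for n in ['caddy','caddy_handle','cork_mat']:
    for r in cams.mark_of(c,n)[:1]: print(c,n,r['conf'],w(c,r['xyz']))
E
```

```text
[ 0.53349788 -0.30832695  0.20478137] 0.10517254593495848 [ 0.29343766 -0.6947218  -5.33484368] [-0.565  0.174  1.762  0.002  1.209 -1.69 ]
scene caddy 0.93 [ 0.52885253 -0.3076449   0.10535987]
scene caddy_handle 0.73 [ 0.53185753 -0.30692147  0.22365677]
scene cork_mat 0.68 [ 0.53082378 -0.31560648 -0.00314182]
top caddy 0.83 [ 0.53115124 -0.3056671   0.10508152]
top caddy_handle 0.75 [ 0.53410609 -0.30190855  0.22798893]
top cork_mat 0.64 [ 0.53902401 -0.31292803 -0.0020707 ]
```

View pics/s28.png

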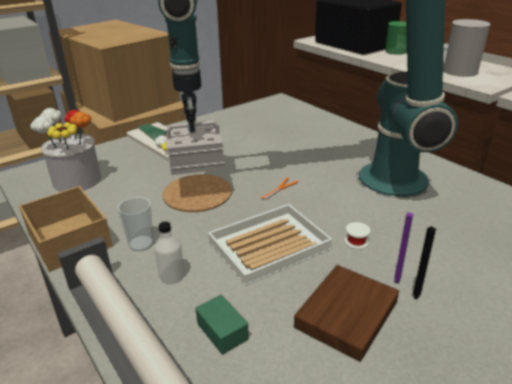

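View pics/t28.png

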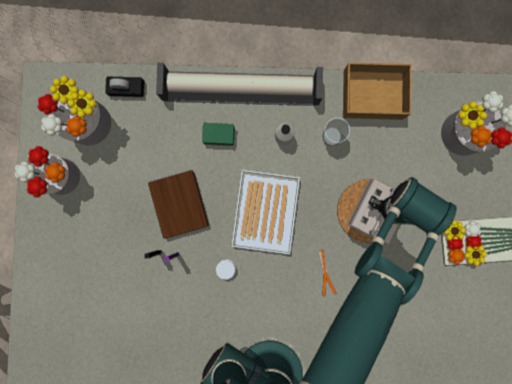

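play_rows([
  [[0.008,-0.013,-0.04],[0,0,0]],
  [[0.008,-0.013,-0.1],[0,0,0]],
  [[0.008,-0.013,-0.16],[0,0,0]],
  [[0.008,-0.013,-0.2],[0,0,0]],
  [[0.008,-0.013,-0.22],[0,0,0]],
  [[0.008,-0.013,-0.23],[0,0,0]],
  [[0.008,-0.013,-0.23],[0,0,0]],
])

```text
time: 54.65
tool_pos: [0.5372, -0.3136, 0.1133]
tcp_rot: [-1.385, -0.875, 0.875]
wrist_force: [0.5, 0.6, -4.3]
width: 0.101
```

```bash
python3 - <<'E'
from h import *
s=bot.read_state();print(s['tool_pos'],s['width'],s['wrist_force'])
im,d=shot('scene','s29');cv2.imwrite('pics/s29c.png',cv2.resize(im[80:230,130:270],None,fx=4,fy=4,interpolation=2)[:,:,::-1])
E
```

```text
[ 0.5372198  -0.31363448  0.11327322] 0.10123171406799328 [ 0.46122694  0.62044802 -4.31403432]
```

View pics/s29c.png

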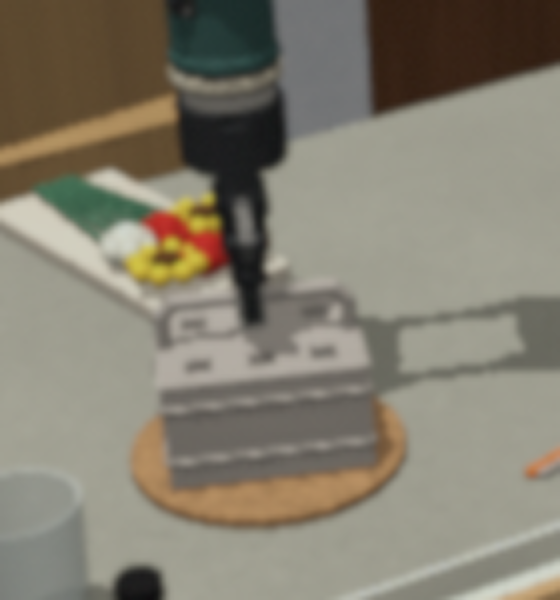

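Nearly down: the caddy is over the mat, and I estimate about 5 mm to go.

play_rows([
  [[0,0,-0.004],[0,0,0]],
  [[0,0,-0.008],[0,0,0]],
  [[0,0,-0.011],[0,0,0]],
  [[0,0,-0.011],[0,0,0]],
])

```text
time: 55.2
tool_pos: [0.5368, -0.3138, 0.1088]
tcp_rot: [-1.385, -0.874, 0.875]
wrist_force: [-0.8, -1.1, -1.8]
width: 0.105
```

```bash
python3 - <<'E'
from h import *
s=bot.read_state();print(s['tool_pos'],s['width'],s['wrist_force'])
E
```

```text
[ 0.53678705 -0.31375432  0.10883114] 0.10542889713085979 [-0.7763272  -1.10215462 -1.78621735]
```

play_rows([
  [[0,0,-0.003],[0,0,0]],
  [[0,0,-0.004],[0,0,0]],
  [[0,0,-0.004],[0,0,0]],
])

```text
time: 55.58
tool_pos: [0.5366, -0.3145, 0.1085]
tcp_rot: [-1.386, -0.874, 0.876]
wrist_force: [-5.2, -1.4, 4.4]
width: 0.105
```

play_rows([
  [[0,0,0],[0,0,0]],
  [[0,0,0],[0,0,0]],
  [[0,0,0],[0,0,0]],
  [[0,0,0],[0,0,0]],
], gripper=0.6)

```text
time: 56.08
tool_pos: [0.537, -0.3132, 0.1068]
tcp_rot: [-1.384, -0.874, 0.875]
wrist_force: [-0.2, -0.0, -0.5]
width: 0.399
```

```bash
python3 - <<'E'
from h import *
s=bot.read_state();print(s['tool_pos'],s['width'],s['wrist_force'])
im,d=shot('scene','s30');cv2.imwrite('pics/s30c.png',cv2.resize(im[80:230,130:270],None,fx=4,fy=4,interpolation=2)[:,:,::-1])
E
```

```text
[ 0.53701762 -0.31323727  0.10676738] 0.39852080372526827 [-0.23828081 -0.01457945 -0.53882   ]
```

View pics/s30c.png

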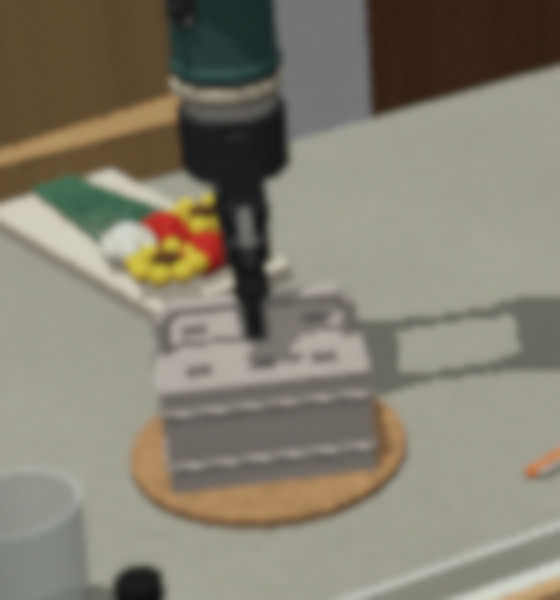

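play_rows([
  [[0,0,0.05],[0,0,0]],
  [[0,0,0.15],[0,0,0]],
  [[0,0,0.3],[0,0,0]],
  [[0,0,0.45],[0,0,0]],
  [[0,0,0.6],[0,0,0]],
  [[-0.05,0.12,0.65],[0,0,0.1]],
  [[-0.1,0.27,0.65],[0,0,0.2]],
  [[-0.1,0.42,0.65],[0,0,0.3]],
  [[-0.1,0.57,0.65],[0,0,0.4]],
  [[-0.1,0.7,0.65],[0,0,0.5]],
])

```text
time: 57.38
tool_pos: [0.4964, -0.0314, 0.3689]
tcp_rot: [-1.231, -1.173, 1.171]
wrist_force: [0.3, 0.5, 0.3]
width: 0.399
```

play_rows([
  [[0,0.15,0],[0,0,0]],
  [[0,0.3,0],[0,0,0]],
  [[0,0.4,0],[0,0,0]],
  [[0,0.4,0],[0,0,0]],
  [[0,0.4,0],[0,0,0]],
])

```text
time: 58.0
tool_pos: [0.4968, 0.1263, 0.3679]
tcp_rot: [-1.231, -1.17, 1.171]
wrist_force: [0.1, 0.4, 0.2]
width: 0.399
```

```bash
python3 - <<'E'
from h import *
s=bot.read_state();print(s['time'],s['tool_pos'],s['width'],s['wrist_force'])
im,d=shot('scene','s31');Ws=cloud('scene',d)
im2,d=shot('top','t31');W=cloud('top',d)
for c in ['scene','top']:
  for n in ['caddy','caddy_handle','cork_mat','tray','jar','mister','spool','foam_brick','snips']:
    for r in cams.mark_of(c,n)[:1]: print(c,n,r['conf'],w(c,r['xyz']).round(3))
P=W[150:270,310:430].reshape(-1,3);m=(P[:,2]>.085)&(P[:,2]<.105);print('caddy top',cv2.minAreaRect(P[m][:,:2].astype(np.float32)),np.median(P[m][:,2]))
m=(P[:,2]>.004)&(P[:,2]<.016);print('mat',cv2.minEnclosingCircle(P[m][:,:2].astype(np.float32)))
# colour fit of mat
hsv=cv2.cvtColor(im2,cv2.COLOR_RGB2HSV);mm=((hsv[...,1]>90)&(hsv[...,0]<22)).astype(np.uint8);mm[:,:320]=0;mm[:,420:]=0;mm[:165]=0;mm[255:]=0
ys,xs=np.nonzero(mm);c,r=cv2.minEnclosingCircle(np.stack([xs,ys],1).astype(np.float32));print(c,r,bp('top',c,.01))
cv2.imwrite('pics/t31c.png',cv2.resize(im2[150:270,230:430],None,fx=4,fy=4,interpolation=2)[:,:,::-1])
# tilt of caddy top plane
Q=Ws.reshape(-1,3);m=(abs(Q[:,0]-.535)<.07)&(abs(Q[:,1]+.313)<.07)&(Q[:,2]>.088)&(Q[:,2]<.102);Q=Q[m];A=np.c_[Q[:,:2],np.ones(len(Q))];print('plane',np.linalg.lstsq(A,Q[:,2],rcond=None)[0],Q.mean(0))
E
```

```text
58.0 [0.49681648 0.12626962 0.36788968] 0.3986752192622168 [0.1383441  0.38970805 0.16367023]
scene caddy 0.58 [ 0.533 -0.312  0.01 ]
scene caddy_handle 0.96 [ 0.534 -0.314  0.13 ]
scene cork_mat 0.94 [ 0.53  -0.314 -0.001]
scene tray 0.62 [ 0.53  -0.314  0.001]
scene jar 0.85 [ 0.781 -0.185 -0.004]
scene mister 0.63 [ 0.777 -0.027 -0.   ]
scene spool 0.78 [0.336 0.151 0.003]
scene foam_brick 0.3 [ 0.33  -0.169  0.003]
scene snips 0.73 [ 0.328 -0.169  0.001]
top caddy 0.65 [ 0.537 -0.312  0.008]
top caddy_handle 0.78 [ 0.537 -0.316  0.131]
top tray 0.9 [0.524 0.025 0.001]
top jar 0.75 [ 0.781 -0.182  0.002]
top mister 0.79 [ 0.778 -0.026 -0.002]
top spool 0.65 [ 0.333  0.15  -0.003]
top foam_brick 0.96 [ 0.773  0.188 -0.002]
top snips 0.67 [ 0.332 -0.174  0.   ]
caddy top ((0.533971905708313, -0.31332308053970337), (0.12113801389932632, 0.1505305916070938), 64.17475891113281) 0.0938904433355508
mat ((0.5394650101661682, -0.31644880771636963), 0.2758980691432953)
(356.5, 221.5) 48.130130767822266 [ 0.49787142 -0.27091842  0.01      ]
plane [-0.000927   -0.00385485  0.09253244] [ 0.53719957 -0.3074168   0.0932195 ]
```

View pics/s31.png

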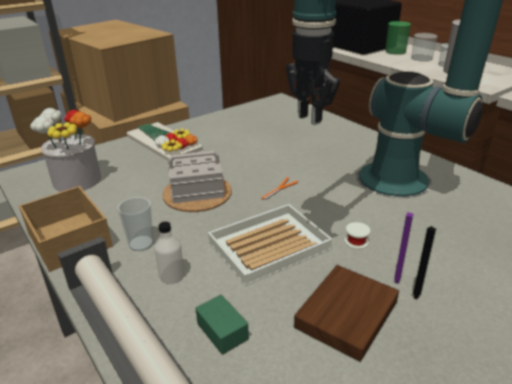

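View pics/t31c.png

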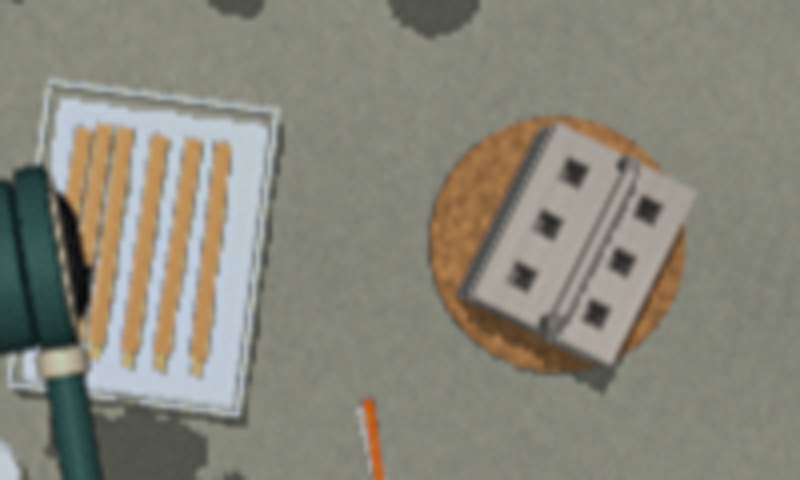

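```bash
python3 - <<'E'
from h import *
print(bp('top',(369.4,211.25),.01)); print(bot.finish_job())
E
```

```text
[ 0.53244447 -0.31239502  0.01      ]
the job is handed in; nothing more can be done
None
```

I pulled all six wooden stakes from the caddy and laid them flat in the white tray. I then lifted the empty caddy by its handle and stood it on the cork mat. The job was handed in at about 58 s of the 210 s allowed. It reports no verdict, so the results below are from my own last checks.

- **Stakes:** All six lie side by side inside the tray, clear of its walls. The highest depth reading over the tray was about 44 mm, most likely on its rim. In the last top picture the arm covers part of the leftmost stake, but the scene picture shows it lying flat.
- **Caddy:** Its centre measures (0.534, −0.313) and the mat's centre (0.532, −0.312), so they are about 2 mm apart. Its top plane is level to under 0.005 rad, and its underside sits at 8–10 mm, which fits the mat's 10 mm thickness.
- **Other things:** The jar, bottle, spool, brick and snips measured within about 6 mm of where they started. The black and purple stakes were left alone, and the gripper ended up clear of everything.

**Oddities:**
- The tray shifted about 13 mm while I was laying the fifth stake. I think this was the announced knock, because the fingers should have been above its walls. I re-measured the tray before laying the sixth stake.
- The caddy crept about 1 cm on the riser while I pulled the stakes, so I re-measured it before gripping the handle.
- A few network detections were clearly wrong, such as "tray" on the mat and "foam_brick" on the snips. For those two I relied on the pictures and the other camera instead.

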